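# Preheat the welded tee coupons

### The job

Preheat the welded steel tees: open the oven lid until it stands upright, set every tee that is on the bench inside the oven standing on its base plate, and shut the lid fully. Then reach through the guard opening and turn the dial until its white pointer line points at the one long, thick mark on its scale, and only after that throw the isolator handle over to on (away from the robot). Leave the canister, spray can and brush where they are.

Things in the scene. Friction and masses are not known exactly. Their poses are not given: they have to be found in the camera images.
- oven: fixed grey open-topped steel box, outside 210 (x) x 320 (y) x 75 mm tall, walls and floor 10 mm thick (inside 190 x 300, 65 mm deep). Origin: centre of underside. Front (own -x) faces roughly to the robot; lid hinged on the far (+x) top edge. Place and yaw vary. Four tees fit side by side across y, webs along the oven's x, at 65 mm pitch.
- oven_lid (a joint): angle of the aluminium lid (210 x 320 x 8 mm, 0.35 kg), rad: 0 = shut flat on the rim, 1.57 upright, 1.8 end stop. Turns about the oven's y axis, front edge upward. Starts slightly ajar. Stiff friction hinge (0.6 N m): it stays at any angle and must be moved all the way both ways, with 3 to 8 N at the grip.
- lid_hinge (a point): point on the lid's hinge axis, in the middle of the oven's far top edge (oven frame 105, 0, 75 mm). The axis runs along the oven's y.
- lid_grip (a point): grip point in the black tab on the lid's top face (tab 36 long in x, 14 thick in y, 40 mm tall). It lies mid-tab, 180 mm from the hinge axis along the lid, 33 mm above the lid's underside, 15 mm below the tab's top. Pinched across the oven's y, the tab pivots between the fingers, so a tool kept pointing down can carry it round the hinge.
- thermostat: fixed grey thermostat housing, 140 x 140 x 50 mm tall; above it on corner posts a dark guard plate 140 x 140 x 5 mm, its top 103 mm above the bench, with a central square opening 88 x 88 mm over the dial. Origin: centre of underside. It and the isolator may swap places between runs.
- dial (a joint): angle of the dial, rad: grows clockwise seen from above, range 0 to 2.6. At 0 the pointer points along the housing's own -x; the long thick mark is at 2.1 (120 degrees clockwise from there). Starts between 0 and 0.6. Turns stiffly (0.06 N m) and stays where left.
- dial_grip (a point): grip point on the dial's vertical axis (housing centre), 75 mm above the bench. Dial: black disc 46 mm across, top at 54.5 mm, with an upright bar 44 long x 12 mm thick, top at 84.5 mm (18 mm below the guard's top), running along the pointer direction. A white line on half of the bar's top, from centre outward, is the pointer.
- dial_mark (a point): centre of the long thick black mark (15 x 8 mm) on the white scale plate, 33.5 mm from the dial's axis; the other marks are short and thin.
- isolator: fixed grey isolator box, 110 (x) x 100 (y) x 60 mm tall, with a toggle handle on top. Origin: centre of the underside; its front (own -x) faces roughly to the robot. No scale or lettering.
- isolator_lever (a joint): angle of the isolator handle, rad, 0 to 1.2: 0 = off (leaning 0.6 rad to the box's own -x, towards the robot), 1.2 = on (leaning 0.6 rad to +x). Weighted (250 g): it falls past its middle to either end and stays there; about 2 N at the tip. Pivot along the box's y, at the centre of its top, 60 mm above the bench. Starts off.
- lever_tip (a point): end of the isolator handle, 90 mm from the pivot; the handle is a 12 mm steel rod, its outer 45 mm a black grip of 20 mm diameter.
- tee0: welded steel tee: base plate 90 (x) x 50 (y) x 8 mm, upright web 90 long (x) x 8 thick x 40 mm tall along its middle (top of web at 48 mm). Loose, 0.3 to 0.65 kg. Origin: centre of underside, z up. Two to four of the four identical tees are present. Gripped by the web from above.
- tee1: welded steel tee: base plate 90 (x) x 50 (y) x 8 mm, upright web 90 long (x) x 8 thick x 40 mm tall along its middle (top of web at 48 mm). Loose, 0.3 to 0.65 kg. Origin: centre of underside, z up. Two to four of the four identical tees are present. Gripped by the web from above.
- tee2: welded steel tee: base plate 90 (x) x 50 (y) x 8 mm, upright web 90 long (x) x 8 thick x 40 mm tall along its middle (top of web at 48 mm). Loose, 0.3 to 0.65 kg. Origin: centre of underside, z up. Two to four of the four identical tees are present. Gripped by the web from above.
- tee3: welded steel tee: base plate 90 (x) x 50 (y) x 8 mm, upright web 90 long (x) x 8 thick x 40 mm tall along its middle (top of web at 48 mm). Loose, 0.3 to 0.65 kg. Origin: centre of underside, z up. Two to four of the four identical tees are present. Gripped by the web from above.
- canister: bystander: dark steel canister, 80 mm diameter, 150 mm tall, origin under its centre. Leave it.
- spray: bystander: can, 60 mm diameter, 160 mm tall, origin under its centre. Leave it.
- brush: bystander: brush lying on the bench to the right. Leave it.
Mind the look-alikes: they are no part of the job. What is shaped like the tee2 but turquoise or yellow is not meant. What is shaped like the isolator but purple is not meant.

How it is judged:
By the outcome, as a careful person would: the job done as asked, in the order asked, and still so for the second after the job is handed in, with the robot touching nothing.
Of tee0, tee1, tee2, tee3 only 2 to 4 are there at a start; the rules pass over those that are not, and their reading is None.
At some moment in a run one of tee0, tee1, tee2, tee3 may be knocked a few centimetres aside while the robot is not near it.
It also fails if it takes over 210 s, if anything falls off the work surface, if the arm or the gripper's body presses on something with over 40 N, if the wrist force passes 120 N, or if a joint passes its speed limit or range.

### The arm

A 6-joint arm with a two-finger parallel gripper is mounted at the origin on the work surface. World frame = base frame: x ahead of the robot, y to its left, z up, the work surface at z = 0. Lengths are in mm, angles in degrees, forces in N, time in s.
With the tool pointing down it reaches from about 300 to 850 mm from the base axis. Payload 4.2 kg.
Tool frame: the origin (TCP) lies midway between the tips of the shut fingers; the grasp point (between the pads) lies 19 mm behind it; z points along the fingers, y is the line along which they close (so a half turn about z gives the same grasp; the last joint's range is limited). The gripper opens to 91 mm and grips with 3 to 60 N. Pads are 32 mm wide; open, the fingers measure 118 mm over their backs; the gripper's body (76 mm by 178 mm) begins 60 mm behind the grasp point.
Start: joints at [-71.161, 18.312, 89.639, -0, 72.044, -1.146], TCP at [196.522, -540.391, 213.976] pointing down, gripper open.
Joint ranges: [-177.97, 177.97], [-48.28, 115.42], [12.27, 149.76], [-77.06, 257.06], [2.81, 150.46], [-146.56, 146.56]. Speed limits (degrees/s): [147.25, 147.25, 180, 180, 180, 180].

### API

Orientations are given as [roll, pitch, yaw] about the fixed x, y, z axes, in that order (R = Rz(yaw) Ry(pitch) Rx(roll)).
In Python, from workcell import env gives the robot as it stands.
- The arm moves only by the shell command python3 -m jog 'ROWS' [FORCE]. ROWS is a JSON object of lists of equal length, an entry for each row: "jaw": the finger opening in mm, from 0 to 91.2; "slide": the shift along the tool's x, y, z in units of 30 mm (1.0 is 30 mm), a list of three; "spin": the turn about the tool's z in units of 8 degrees (1.0 is 8 degrees). In form: {"jaw": [jaw, ...], "slide": [[dx, dy, dz], ...], "spin": [spin, ...]}. A call has 1 to 10 rows; each row shifts and turns the commanded pose from where the row before left it, along the tool's axes as they then stand; what a row does not reach is not made up. A row lasts 1/10 s, in which the tool goes at most 50 mm and 8.59 degrees, less where a joint would pass 70% of its speed; a pose out of reach is approached as far as the arm can. A call is refused whole if a number of a shift passes 1 or a number of a turn 1, either way. A call with a gripper value outside its range is refused whole. The fingers move at their own pace and stop on an object; FORCE is the grip in N (left out, the last holds). Time passes only in rows, so rows that do not move let the fingers close. It gives the time, the measured TCP pose, the force, the opening and the grip force at its end, in the units of the state.
- env.state(): the state, without advancing time (a new reading comes with each control period).
- env.grab_frame(name): name is "side" or "top" or "wrist"; returns the picture (420x560x3 uint8, red, green, blue); there is no depth.
- env.camera_model(name): a dict with "fx", "fy", "cx", "cy" (pixels), "D" ([k1, k2, p1, p2, k3] as OpenCV has them; the pictures are not rectified), "camera_from_world" (4x4, takes a point from world to camera coordinates). Camera axes: x right, y up, looking along -z (the intrinsics and any distortion apply to the point x, -y, -z); pixel columns grow to the right and rows downward; lengths in mm; the calibration is good to about 2 mm. A picture is of the moment at which its call begins: read the wrist's pose just before it. camera_model takes no time and is no camera call; for the wrist camera it gives the pose at the moment of the call.
- env.job_done(): hands the job in; it is judged then, once.
The state is a dict: "time_s": time; "qpos": joint angles; "qvel": joint speeds; "effort": joint torques, N m; "ee_pos": TCP position; "ee_rot": TCP orientation; "force": force on the tool from outside, world axes, zero at the start; "torque": the same for the moment, N m; "gripper_width": finger opening in mm; "gripper_force": force on a finger pad.
Only numpy, scipy, OpenCV 4.12 (cv2) and the standard library are available. Lean on these libraries where they do the work, as an engineer would, in place of code of your own. Each camera call takes 0.05 s, during which the arm holds its last target. There are 200 camera calls.

## Working session

There is one attempt and no reset: what is moved stays moved. The work goes in short steps, Python scripts to look and compute and a shell command to move; the robot and the scene stay as the last step left them, time stands still between calls to the robot, and variables do not carry over. Pictures are saved under pics/ and viewed, at most 14 in all, crops included, and the job is handed in when it is done.

```bash
ls; mkdir -p pics
python3 - <<'E'
from workcell import env
import cv2,json
for n in ("top","side"):
    im=env.grab_frame(n); cv2.imwrite(f"pics/{n}0.png",im[:,:,::-1])
    m=env.camera_model(n); print(n,{k:(v if k!="camera_from_world" else [[round(float(a),3) for a in r] for r in v]) for k,v in m.items()})
s=env.state(); print(s)
E
```

```text
pics
top {'fx': 383.13412665563965, 'fy': 383.13412665563965, 'cx': 282.0547472715299, 'cy': 207.66389517111358, 'D': array([-0.01247383,  0.        ,  0.        ,  0.        ,  0.        ]), 'camera_from_world': [[0.011, -1.0, 0.006, -184.744], [0.997, 0.011, 0.077, -513.851], [-0.077, 0.005, 0.997, -1221.611], [0.0, 0.0, 0.0, 1.0]]}
side {'fx': 459.229760962493, 'fy': 459.229760962493, 'cx': 278.05813653883445, 'cy': 211.21156927205013, 'D': array([-0.14332534,  0.        ,  0.        ,  0.        ,  0.        ]), 'camera_from_world': [[0.908, -0.419, 0.003, -551.696], [0.321, 0.702, 0.635, -115.219], [-0.268, -0.576, 0.772, -1552.017], [0.0, 0.0, 0.0, 1.0]]}
{'time_s': 0.1, 'qpos': array([-7.11599880e+01,  1.83490670e+01,  8.96977555e+01, -3.41085429e-04,
        7.20447560e+01, -1.14576229e+00]), 'qvel': array([ 0.01241768, -0.04669854, -0.13114263, -0.05433123, -0.03390853,
       -0.02850646]), 'effort': array([-3.52372754e-04, -4.13334846e+01, -2.32512277e+01,  7.28293718e-02,
        4.22196777e-02, -5.95623442e-05]), 'ee_pos': array([ 196.38527105, -539.95420661,  213.20469481]), 'ee_rot': array([-1.79908433e+02, -1.50696229e-03,  1.99858785e+01]), 'force': array([ 0.09696082, -0.39170301,  0.17179484]), 'torque': array([0.00915001, 0.00962751, 0.01219441]), 'gripper_force': 0.0, 'gripper_width': 91.09516180917532}
```

View pics/top0.png

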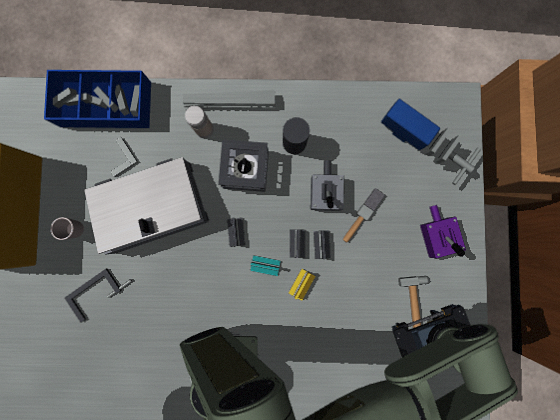

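View pics/side0.png

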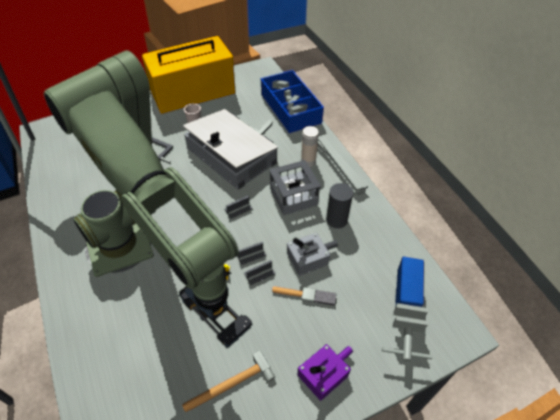

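The top view shows the lid at (147,205), the thermostat at (244,165) and the grey isolator at (327,192). The purple one at (443,235) is a decoy. There are three grey tees at (238,232), (299,243) and (323,245), with turquoise (266,265) and yellow (302,285) decoys. Next I'll write helpers and take one enlarged crop.

```bash
cat > h.py <<'E'
from workcell import env
import numpy as np, cv2
from scipy.spatial.transform import Rotation as Ro
def KD(m): return np.array([[m["fx"],0,m["cx"]],[0,m["fy"],m["cy"]],[0,0,1.]]),np.array(m["D"])
F=np.diag([1,-1,-1.])
def ray(m,uv,z):
    K,D=KD(m); T=np.array(m["camera_from_world"]); R=T[:3,:3]; c=-R.T@T[:3,3]
    p=cv2.undistortPoints(np.array(uv,float).reshape(-1,1,2),K,D).reshape(-1,2)
    d=(F@np.c_[p,np.ones(len(p))].T).T@R
    return c+d*((z-c[2])/d[:,2])[:,None]
def proj(m,P):
    K,D=KD(m); T=np.array(m["camera_from_world"])
    q=(np.atleast_2d(P)@T[:3,:3].T+T[:3,3])@F
    return cv2.projectPoints(q.reshape(-1,1,3),np.zeros(3),np.zeros(3),K,D)[0].reshape(-1,2)
def go(*targets):
    """targets: (x,y,z,yaw); prints spin units (first), then slide units in the turned frame"""
    s=env.state(); p=np.array(s["ee_pos"]); y=s["ee_rot"][2]; print("t",round(s["time_s"],1),"now",p.round(1),"rpy",np.round(s["ee_rot"],2))
    for x,yy,z,w in targets:
        d=(w-y+180)%360-180; a=np.radians(w); v=np.array([x,yy,z])-p
        print("  spin",round(-d/8,3),"slide",np.round([(v[0]*np.cos(a)+v[1]*np.sin(a))/30,(v[0]*np.sin(a)-v[1]*np.cos(a))/30,-v[2]/30],3)); p=np.array([x,yy,z]); y=w
def snap(name,f=None,crop=None,k=1):
    m=env.camera_model(name); im=env.grab_frame(name)[:,:,::-1].copy()
    if f:
        c=im if crop is None else im[crop[1]:crop[3],crop[0]:crop[2]]
        cv2.imwrite("pics/"+f,cv2.resize(c,None,fx=k,fy=k,interpolation=cv2.INTER_CUBIC))
    return m,im
E
python3 - <<'E'
from h import *
m,im=snap("top","top1.png",(80,130,350,310),2.95)
cv2.imwrite("pics/_top.png",im)
g=cv2.cvtColor(im,cv2.COLOR_BGR2HSV)
# lid: bright
msk=((g[:,:,2]>165)&(g[:,:,1]<30)).astype(np.uint8)
msk=cv2.morphologyEx(msk,cv2.MORPH_OPEN,np.ones((5,5)))
cs=max([c for c in cv2.findContours(msk,0,1)[0] if cv2.pointPolygonTest(c,(125,200),False)>=0] or [np.zeros((3,1,2),int)],key=len)
b=cv2.boxPoints(cv2.minAreaRect(cs)); print("lid px",b, ray(m,b,90).round(1))
bk=((g[:,:,2]<75)).astype(np.uint8)
n,l,st,ce=cv2.connectedComponentsWithStats(bk)
for i in range(1,n):
    if 60<st[i,4]<2500 and 80<ce[i][0]<350 and 100<ce[i][1]<310:
        c=cv2.findContours((l==i).astype(np.uint8),0,1)[0][0]; print(ce[i].round(),st[i,4],cv2.minAreaRect(c))
E
```

```text
lid px [[ 77.50002  191.49998 ]
 [181.30002  156.89998 ]
 [201.70001  218.09999 ]
 [ 97.900024 252.7     ]] [[553.3 449.8  90. ]
 [664.3 134.1  90. ]
 [475.8  66.   90. ]
 [367.3 378.2  90. ]]
[133. 113.] 2381 ((108.5, 101.5), (123.0, 59.0), -0.0)
[248. 106.] 510 ((240.0, 103.0), (14.0, 86.0), 90.0)
[309. 144.] 1655 ((312.2921142578125, 146.06741333007812), (69.58987426757812, 35.45859909057617), 31.4295654296875)
[128. 160.] 125 ((128.84132385253906, 159.26727294921875), (20.97920036315918, 38.02812194824219), 10.713123321533203)
[338. 198.] 827 ((336.60479736328125, 195.71397399902344), (47.51285171508789, 35.61811828613281), 7.594643592834473)
[146. 227.] 216 ((146.64706420898438, 226.08824157714844), (16.97749137878418, 13.824529647827148), 75.96376037597656)
[292. 243.] 101 ((292.0, 243.0), (26.0, 4.0), 90.0)
[303. 244.] 330 ((302.5, 244.0), (28.0, 11.0), 90.0)
[327. 245.] 330 ((327.0, 245.5), (29.0, 12.0), 90.0)
[316. 245.] 122 ((316.4461364746094, 245.03077697753906), (26.181848526000977, 4.548542022705078), 86.8201675415039)
[275. 266.] 66 ((270.0, 266.0), (38.0, 10.0), -0.0)
[ 94. 292.] 723 ((99.786376953125, 290.7100830078125), (30.380260467529297, 67.79417419433594), 53.61564636230469)
[311. 284.] 99 ((311.1761779785156, 286.0136413574219), (11.531865119934082, 28.44292640686035), 10.124671936035156)
```

View pics/top1.png

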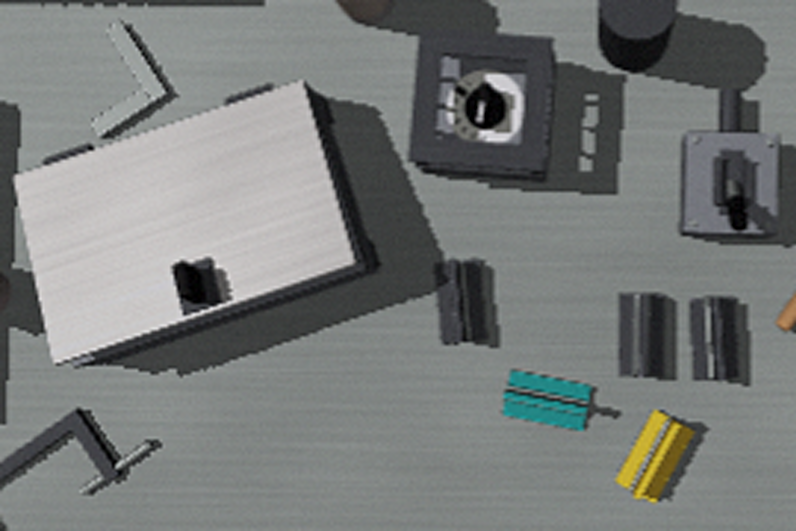

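Run:
```python
from h import *
m=env.camera_model("top")
o=lambda L:[(80+a/2.95,130+b/2.95) for a,b in L]
H=ray(m,o([(15,175),(302,82)]),83); print("hinge edge",H.round(1)); 
for z in (83,95,110): 
    f=ray(m,o([(55,363),(360,262)]),z); print("front",z,f.round(1),[np.linalg.norm((H-f)[i]).round() for i in (0,1)],np.linalg.norm(f[0]-f[1]).round())
d=H[1]-H[0]; print("oven yaw",np.degrees(np.arctan2(d[1],d[0]))+90, np.linalg.norm(d))
print("tab top",ray(m,o([(187,275)]),140).round(1), "therm guard corners",ray(m,o([(422,37),(553,38),(548,172),(413,165)]),103).round(1))
print("isol top",ray(m,o([(687,132),(776,132),(776,234),(683,233)]),60).round(1),"tip",ray(m,o([(738,218)]),134).round(1))
print("tees web",ray(m,o([(463,261),(472,345),(647,293),(650,378),(712,297),(717,380)]),48).round(1))
go((470,250,230,-72))
```

```text
hinge edge [[561.1 430.4  83. ]
 [663.  132.5  83. ]]
front 83 [[365.9 379.1  83. ]
 [474.   66.3  83. ]] [np.float64(202.0), np.float64(200.0)] 331.0
front 95 [[366.5 373.5  95. ]
 [473.4  63.9  95. ]] [np.float64(203.0), np.float64(202.0)] 328.0
front 110 [[367.2 366.5 110. ]
 [472.7  60.8 110. ]] [np.float64(206.0), np.float64(205.0)] 323.0
oven yaw 18.880983676295443 314.79743379057317
tab top [[456.6 225.5 140. ]] therm guard corners [[ 707.6    4.2  103. ]
 [ 708.1 -131.9  103. ]
 [ 567.8 -128.7  103. ]
 [ 573.5   10.4  103. ]]
isol top [[ 618.2 -275.3   60. ]
 [ 619.3 -370.8   60. ]
 [ 509.7 -370.6   60. ]
 [ 509.6 -271.5   60. ]] tip [[ 519.8 -320.4  134. ]]
tees web [[ 477.8  -36.8   48. ]
 [ 388.4  -48.2   48. ]
 [ 445.7 -234.2   48. ]
 [ 355.4 -238.1   48. ]
 [ 442.2 -303.9   48. ]
 [ 354.  -309.4   48. ]]
t 0.1 now [ 196.4 -540.   213.3] rpy [-179.92   -0.     19.98]
  spin 11.498 slide [-22.227 -16.811  -0.556]
```

```bash
python3 -m jog '{"jaw":[91,91,91,91,91,91,91],"slide":[[0.84,-0.68,-0.2],[0.84,-0.68,-0.2],[0.84,-0.68,-0.2],[0.84,-0.68,-0.2],[0.84,-0.68,-0.2],[0.84,-0.68,-0.2],[0.84,-0.68,-0.2]],"spin":[0,0,0,0,0,0,0]}' 30
python3 -m jog '{"jaw":[91,91,91,91,91,91,91,91],"slide":[[0.84,-0.68,-0.2],[0.84,-0.68,-0.2],[0.84,-0.68,-0.2],[0.84,-0.68,-0.2],[0.84,-0.68,-0.2],[0.84,-0.68,-0.2],[0.84,-0.68,-0.2],[0,0,0]],"spin":[0,0,0,0,0,0,0,0]}'
python3 - <<'E'
from h import *
m,im=snap("wrist","w1.png")
go((440,225,230,19)); T=m["camera_from_world"]; print(-T[:3,:3].T@T[:3,3], T[:3,:3].round(2),m["fx"])
E
```

```text
time_s: 0.85
ee_pos: [313.9, -344.6, 256.0]
ee_rot: [-180.0, 0.0, 20.0]
force: [0.5, -0.8, -0.6]
gripper_width: 90.8
gripper_force: 0.0
time_s: 1.65
ee_pos: [432.1, -148.9, 298.5]
ee_rot: [-180.0, -0.1, 20.2]
force: [-0.6, -0.5, -0.6]
gripper_width: 91.0
gripper_force: 0.0
t 1.7 now [ 431.  -150.3  298. ] rpy [1.7998e+02 1.0000e-02 2.0170e+01]
  spin 0.147 slide [  4.356 -11.732   2.266]
[ 505.60314149 -122.87236729  469.98688097] [[ 0.35 -0.94 -0.  ]
 [ 0.9   0.33 -0.27]
 [ 0.26  0.09  0.96]] 303.2641211206703
```

View pics/w1.png

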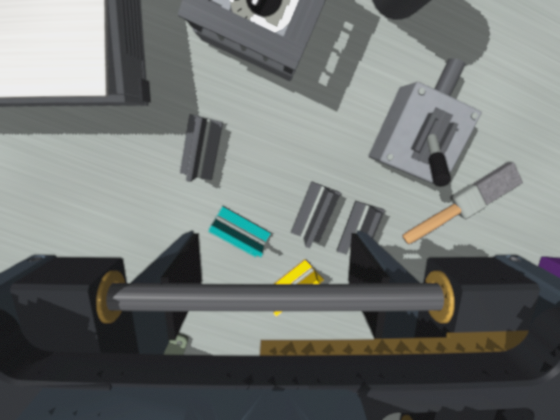

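The wrist view shows the three grey tees standing upright, with webs at (205,148), (320,212) and (363,228). The turquoise and yellow decoys are apart from them. I'm moving to the lid tab.

```bash
python3 -m jog '{"jaw":[91,91,91,91,91,91,91],"slide":[[0.29,-0.9,0],[0.29,-0.9,0],[0.29,-0.9,0],[0.29,-0.9,0],[0.29,-0.9,0],[0.29,-0.9,0],[0.29,-0.9,0]],"spin":[0.14,0,0,0,0,0,0]}'
python3 -m jog '{"jaw":[91,91,91,91,91,91,91,91],"slide":[[0.29,-0.9,0],[0.29,-0.9,0],[0.29,-0.9,0],[0.29,-0.9,0],[0.29,-0.9,0],[0.29,-0.9,0],[0,0,0],[0,0,0]],"spin":[0,0,0,0,0,0,0,0]}'
python3 - <<'E'
from h import *
m,im=snap("wrist","w2.png")
go((440,225,230,19)); cv2.imwrite("pics/_w2.png",im)
import pickle; pickle.dump(m,open("w2.pkl","wb"))
P=lambda z:proj(m,[(454,226,z)]); print(P(120),P(140))
E
```

```text
time_s: 2.4
ee_pos: [425.9, 47.0, 297.6]
ee_rot: [180.0, 0.1, 18.8]
force: [0.3, 0.5, 0.2]
gripper_width: 91.2
gripper_force: 0.0
time_s: 3.2
ee_pos: [423.4, 216.4, 297.4]
ee_rot: [179.9, 0.1, 18.9]
force: [0.5, 0.2, -0.7]
gripper_width: 90.8
gripper_force: 0.0
t 3.2 now [423.5 216.1 297.5] rpy [1.7994e+02 6.0000e-02 1.8820e+01]
  spin -0.022 slide [ 0.619 -0.102  2.251]
[[274.4394967  165.99140297]] [[274.44310795 168.45233558]]
```

View pics/w2.png

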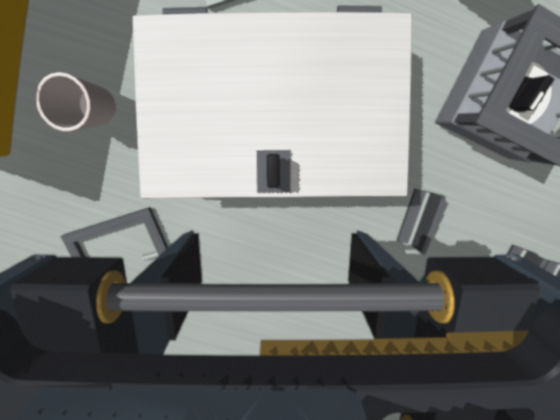

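Run:
```python
from h import *
import pickle; m=pickle.load(open("w2.pkl","rb")); im=cv2.imread("pics/_w2.png")
g=cv2.cvtColor(im,cv2.COLOR_BGR2GRAY); k=cv2.morphologyEx((g>205).astype(np.uint8),cv2.MORPH_CLOSE,np.ones((5,5)))
c=max(cv2.findContours(k,0,1)[0],key=cv2.contourArea); h=cv2.convexHull(c)
a=cv2.approxPolyDP(h,8,True).reshape(-1,2); print(a)
a=a[np.argsort(a[:,1])]; t=a[:2][np.argsort(a[:2,0])]; b=a[2:4][np.argsort(a[2:4,0])]
H=ray(m,t+[[-.5,-.5],[.5,-.5]],83); e=(H[0]-H[1]); L=np.linalg.norm(e); e/=L; yaw=np.degrees(np.arctan2(e[1],e[0]))-90
mid=H.mean(0); print("hinge",H.round(1),L,"yaw",yaw,"mid",mid.round(1))
for th in np.arange(0,.25,.03):
    f=ray(m,b+[[-.5,.5],[.5,.5]],83+210*np.sin(th)); 
    print(round(th,2),[np.round(np.linalg.norm(f[i]-H[i]),1) for i in (0,1)],np.linalg.norm(f[0]-f[1]).round(1))
bk=(g<45).astype(np.uint8); n,l,st,ce=cv2.connectedComponentsWithStats(bk[140:205,240:310])
for i in range(1,n):
    if st[i,4]>50: print("tab",st[i],ce[i]+[240,140])
x=np.array([np.cos(np.radians(yaw)),np.sin(np.radians(yaw)),0])
for th in (0,.05,.1,.15,.2):
    hp=np.array([mid[0],mid[1],75])
    f=lambda r,n:hp+x*(-r*np.cos(th)+n*np.sin(th))+np.array([0,0,r*np.sin(th)+n*np.cos(th)])
    print(th,"grip",f(180,33).round(1),"tabtop near/far px",proj(m,[f(198,48),f(162,48),f(198,8),f(162,8)]).round(1).tolist())
print(g[145:200:3,250:300:3])
```

```text
[[410  14]
 [404 194]
 [141 196]
 [134  16]]
hinge [[561.1 433.   83. ]
 [665.5 134.   83. ]] 316.7047015685293 yaw 19.245423477850522 mid [613.3 283.5  83. ]
0.0 [np.float64(213.4), np.float64(212.8)] 347.2
0.03 [np.float64(211.8), np.float64(211.3)] 341.6
0.06 [np.float64(210.5), np.float64(210.0)] 335.9
0.09 [np.float64(209.4), np.float64(208.9)] 330.2
0.12 [np.float64(208.5), np.float64(208.1)] 324.6
0.15 [np.float64(207.8), np.float64(207.5)] 319.0
0.18 [np.float64(207.4), np.float64(207.1)] 313.4
0.21 [np.float64(207.3), np.float64(207.0)] 307.8
0.24 [np.float64(207.3), np.float64(207.1)] 302.3
tab [ 31  15   9  32 147] [276.70748299 173.45578231]
0 grip [443.4 224.2 108. ] tabtop near/far px [[273.1, 191.0], [272.8, 159.8], [273.2, 184.4], [273.0, 156.2]]
0.05 grip [445.2 224.8 117. ] tabtop near/far px [[273.0, 190.5], [272.8, 158.3], [273.2, 185.4], [273.0, 156.4]]
0.1 grip [447.4 225.5 125.8] tabtop near/far px [[273.0, 189.6], [272.7, 156.3], [273.2, 186.0], [272.9, 156.2]]
0.15 grip [450.  226.4 134.5] tabtop near/far px [[272.9, 188.1], [272.7, 153.8], [273.1, 186.3], [2
[... 776 characters left out ...]
188 109 107  98  51  51  47  39  55  63  64  76 130 132 146]
 [234 234 189 108 107  98  50  50  44  39  55  64  64  76 130 133 142]
 [233 233 187 108 107  99  49  48  44  37  54  63  64  76 129 132 144]
 [232 232 186 107 106 101  52  48  44  38  54  64  64  76 127 129 145]
 [234 233 195 108 106 101  50  47  44  37  54  63  64  77 128 130 147]
 [235 235 201 107 106 105  78  59  61  52  61  63  64  75 132 134 145]
 [233 233 198 108 106 107 105 103 106 105  95  75  67  77 130 136 149]
 [234 234 224 192 201 200 192 201 211 187 195 209 193 195 204 223 218]
 [198 201 199 198 197 196 195 194 194 193 193 193 190 188 186 184 182]
 [104 103 104 104 104 104 104 105 104 103 103 104 104 103 102 102 100]]
```

```bash
python3 -m jog '{"jaw":[91,91,91,91,91,91,91,91,91],"slide":[[0.95,-0.03,0],[0,0,0.9],[0,0,0.9],[0,0,0.9],[0,0,0.9],[0,0,0.9],[0,0,0.9],[0,0,0.5],[0,0,0]],"spin":[-0.05,0,0,0,0,0,0,0,0]}' 30
python3 -m jog '{"jaw":[10,10,10,10,10,10,10],"slide":[[0,0,0],[0,0,0],[0,0,0],[0,0,0],[0,0,0],[0,0,0],[0,0,0]],"spin":[0,0,0,0,0,0,0]}' 30
python3 - <<'E'
from h import *
s=env.state(); p=np.array(s["ee_pos"])+[0,0,19]
h=np.array([613.3,283.5,75]); a=np.radians(19.2); x=np.array([np.cos(a),np.sin(a),0]); v=p-h
r,z=v@x,v[2]; ly=v@[-np.sin(a),np.cos(a),0]; R=np.hypot(r,z); th0=np.arctan2(z,-r)
print(s["force"].round(1),"r,z",r,z,"y",ly,R,np.degrees(th0),"expect",np.hypot(180,36.5),np.degrees(np.arctan2(36.5,180)+.15))
off=np.arctan2(36,180)
for th1 in (1.62,):
    N=28; ph=np.linspace(th0,th1+off,N+1); X=-R*np.cos(ph); Z=R*np.sin(ph)
    print(len(ph),[[round(dx/30,2),0,round(-dz/30,2)] for dx,dz in zip(np.diff(X),np.diff(Z))])
E
```

```text
time_s: 4.15
ee_pos: [448.8, 225.1, 118.9]
ee_rot: [179.9, 0.3, 19.2]
force: [0.2, 0.1, 0.0]
gripper_width: 90.9
gripper_force: 0.0
time_s: 4.85
ee_pos: [450.1, 227.4, 121.0]
ee_rot: [180.0, -0.0, 19.3]
force: [-0.6, -0.4, -0.8]
gripper_width: 37.8
gripper_force: 0.0
[-0.6 -0.4 -0.8] r,z -172.54963051842543 64.98816221518996 y 0.6940210471732202 184.38230994364122 20.63811048476728 expect 183.6634149742403 20.057250931712
29 [[np.float64(0.12), 0, np.float64(-0.3)], [np.float64(0.14), 0, np.float64(-0.29)], [np.float64(0.15), 0, np.float64(-0.28)], [np.float64(0.17), 0, np.float64(-0.27)], [np.float64(0.18), 0, np.float64(-0.26)], [np.float64(0.19), 0, np.float64(-0.26)], [np.float64(0.21), 0, np.float64(-0.24)], [np.float64(0.22), 0, np.float64(-0.23)], [np.float64(0.23), 0, np.float64(-0.22)], [np.float64(0.24), 0, np.float64(-0.21)], [np.float64(0.25), 0, np.float64(-0.2)], [np.float64(0.26), 0, np.float64(-0.18)], [np.float64(0.27), 0, np.float64(-0.17)], [np.float64(0.28), 0, np.float64(-0.16)], [np.float64(0.29), 0, np.float64(-0.14)], [np.float64(0.29), 0, np.float64(-0.13)], [np.float64(0.3), 0, np.float64(-0.11)], [np.float64(0.31), 0, np.float64(-0.09)], [np.float64(0.31), 0, np.float64(-0.08)], [np.float64(0.31), 0, np.float64(-0.06)], [np.float64(0.32), 0, np.float64(-0.05)], [np.float64(0.32), 0, np.float64(-0.03)], [np.float64(0.32), 0, np.float64(-0.01)], [np.float64(0.32), 0, np.float64(0.0)], [np.float64(0.32), 0, np.float64(0.02)], [np.float64(0.32), 0, np.float64(0.04)], [np.float64(0.32), 0, np.float64(0.05)], [np.float64(0.31), 0, np.float64(0.07)]]
```

```bash
python3 -m jog '{"jaw":[5,5,5,5,5,5,5,5],"slide":[[0,0,0],[0,0,0],[0,0,0],[0,0,0],[0,0,0],[0,0,0],[0,0,0],[0,0,0]],"spin":[0,0,0,0,0,0,0,0]}' 30
python3 -m jog '{"jaw":[5,5,5,5,5,5,5],"slide":[[0.12,0,-0.3],[0.14,0,-0.29],[0.15,0,-0.28],[0.17,0,-0.27],[0.18,0,-0.26],[0.19,0,-0.26],[0.21,0,-0.24]],"spin":[0,0,0,0,0,0,0]}'
```

```text
time_s: 5.65
ee_pos: [450.1, 227.3, 120.9]
ee_rot: [180.0, 0.0, 19.3]
force: [-0.6, 0.3, -0.4]
gripper_width: 14.2
gripper_force: 30.0
time_s: 6.35
ee_pos: [482.3, 238.6, 178.4]
ee_rot: [180.0, 0.2, 19.3]
force: [-3.3, -1.1, -7.1]
gripper_width: 13.9
gripper_force: 30.0
```

Lid is moving with a modest force.

```bash
python3 -m jog '{"jaw":[5,5,5,5,5,5,5],"slide":[[0.22,0,-0.23],[0.23,0,-0.22],[0.24,0,-0.21],[0.25,0,-0.2],[0.26,0,-0.18],[0.27,0,-0.17],[0.28,0,-0.16]],"spin":[0,0,0,0,0,0,0]}'
python3 -m jog '{"jaw":[5,5,5,5,5,5,5],"slide":[[0.29,0,-0.14],[0.29,0,-0.13],[0.3,0,-0.11],[0.31,0,-0.09],[0.31,0,-0.08],[0.31,0,-0.06],[0.32,0,-0.05]],"spin":[0,0,0,0,0,0,0]}'
python3 -m jog '{"jaw":[5,5,5,5,5,5,5,5],"slide":[[0.32,0,-0.03],[0.32,0,-0.01],[0.32,0,0],[0.32,0,0.02],[0.32,0,0.04],[0.32,0,0.05],[0.31,0,0.07],[0,0,0]],"spin":[0,0,0,0,0,0,0,0]}'
python3 - <<'E'
from h import *
s=env.state(); p=np.array(s["ee_pos"])+[0,0,19]
h=np.array([613.3,283.5,75]); a=np.radians(19.2); x=np.array([np.cos(a),np.sin(a),0]); v=p-h
r,z=v@x,v[2];print(r,z,np.hypot(r,z),"theta",np.arctan2(z,-r)-np.arctan2(36.5,180))
E
```

```text
time_s: 7.05
ee_pos: [532.4, 256.2, 219.6]
ee_rot: [-180.0, 0.1, 19.3]
force: [-4.4, -1.0, -6.0]
gripper_width: 13.8
gripper_force: 30.0
time_s: 7.75
ee_pos: [592.9, 277.4, 240.2]
ee_rot: [-180.0, 0.0, 19.3]
force: [-6.6, -0.6, -2.7]
gripper_width: 13.6
gripper_force: 30.0
time_s: 8.55
ee_pos: [658.7, 300.5, 237.3]
ee_rot: [-180.0, -0.4, 19.2]
force: [0.0, 2.3, 1.1]
gripper_width: 14.2
gripper_force: 30.0
48.444577753043426 181.25818023545503 187.62037473563305 theta 1.63189531967886
```

```bash
python3 -m jog '{"jaw":[60,60,60,60,60,60],"slide":[[0,0,0],[0,0,0],[0,0,0],[0,0,0],[0,0,0],[0,0,0]],"spin":[0,0,0,0,0,0]}' 30
python3 -m jog '{"jaw":[70,70,70,70,70],"slide":[[0,0,-0.6],[0,0,-0.8],[0,0,-0.8],[-0.5,0,-0.2],[-0.9,0,0]],"spin":[0,0,0,0,0]}'
python3 - <<'E'
from h import *
go((375,-50,230,7)); m,im=snap("top","top2.png",(80,100,350,300),2)
E
```

```text
time_s: 9.15
ee_pos: [656.1, 299.3, 234.6]
ee_rot: [180.0, -0.0, 19.3]
force: [-0.3, -0.5, -0.3]
gripper_width: 58.2
gripper_force: 0.0
time_s: 9.65
ee_pos: [617.6, 285.9, 307.3]
ee_rot: [-180.0, -0.2, 19.2]
force: [0.2, -0.5, -0.4]
gripper_width: 70.2
gripper_force: 0.0
t 9.7 now [617.6 285.9 307.3] rpy [-180.     -0.2    19.25]
  spin 1.531 slide [-9.39  10.127  2.578]
```

View pics/top2.png

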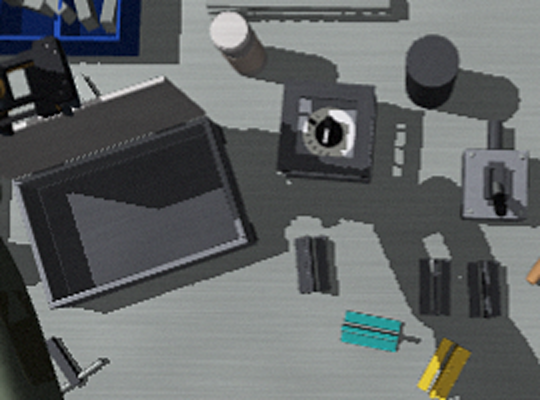

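```bash
python3 -m jog '{"jaw":[70,70,70,70,70,70,70],"slide":[[-0.78,0.84,0],[-0.78,0.84,0],[-0.78,0.84,0],[-0.78,0.84,0],[-0.78,0.84,0],[-0.78,0.84,0],[-0.78,0.84,0]],"spin":[0.77,0.76,0,0,0,0,0]}'
python3 -m jog '{"jaw":[60,60,60,60,60,60,60],"slide":[[-0.78,0.84,0.3],[-0.78,0.84,0.4],[-0.78,0.84,0.5],[-0.78,0.84,0.6],[-0.78,0.84,0.6],[0,0,0.2],[0,0,0]],"spin":[0,0,0,0,0,0,0]}'
python3 - <<'E'
from h import *
import pickle
m0=env.camera_model("top")
o=lambda L:[(80+a/2,100+b/2) for a,b in L]
f=ray(m0,o([(53,306),(251,240)]),75); print("front rim",f.round(1),np.linalg.norm(f[0]-f[1]),"centre",(f.mean(0)+105*np.array([.944,.329,0])).round(1),"yaw",np.degrees(np.arctan2(*(f[0]-f[1])[[1,0]]))-90)
m,im=snap("wrist","w3.png"); cv2.imwrite("pics/_w3.png",im); pickle.dump(m,open("w3.pkl","wb")); go((433,-42,60,7))
E
```

```text
time_s: 10.4
ee_pos: [483.8, 83.7, 306.7]
ee_rot: [180.0, -0.0, 7.0]
force: [-0.3, 0.7, 0.2]
gripper_width: 69.9
gripper_force: 0.0
time_s: 11.1
ee_pos: [383.7, -54.7, 228.3]
ee_rot: [-180.0, 0.0, 6.9]
force: [0.7, 0.7, 0.3]
gripper_width: 60.0
gripper_force: 0.0
front rim [[366.  358.7  75. ]
 [470.8  57.1  75. ]] 319.2468177335933 centre [517.5 242.5  75. ] yaw 19.157625329186573
t 11.2 now [384.7 -54.4 229. ] rpy [-1.7999e+02 -6.0000e-02  7.0000e+00]
  spin -0.001 slide [ 1.649 -0.215  5.633]
```

View pics/w3.png

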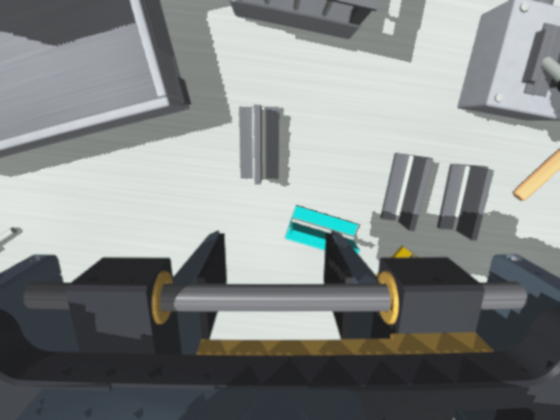

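Run:
```python
from h import *
import pickle; m=pickle.load(open("w3.pkl","rb")); im=cv2.imread("pics/_w3.png"); g=cv2.cvtColor(im,cv2.COLOR_BGR2GRAY)
for r in (115,145,175): print(r,g[r,234:290:1].tolist())
print("col258",g[98:192,258].tolist())
for r in (165,195): print(r,g[r,380:436].tolist())
c=np.vstack([im[90:240,230:500]]); cv2.imwrite("pics/c3.png",cv2.resize(c,None,fx=2.9,fy=2.9,interpolation=cv2.INTER_NEAREST))
```

```text
115 [222, 221, 220, 215, 191, 159, 139, 133, 134, 133, 133, 135, 135, 136, 138, 138, 140, 158, 185, 193, 172, 148, 138, 136, 135, 125, 103, 94, 117, 131, 128, 114, 96, 86, 83, 82, 82, 83, 84, 83, 83, 82, 83, 83, 91, 107, 123, 132, 137, 152, 170, 179, 181, 183, 190, 204]
145 [221, 220, 221, 220, 211, 184, 151, 134, 132, 132, 133, 133, 132, 133, 134, 135, 137, 149, 169, 176, 162, 144, 135, 133, 131, 126, 104, 97, 116, 132, 128, 113, 95, 85, 81, 81, 81, 82, 81, 81, 81, 82, 81, 86, 100, 118, 128, 131, 131, 131, 131, 131, 133, 137, 162, 199]
175 [224, 224, 225, 224, 223, 215, 184, 150, 134, 132, 133, 132, 132, 132, 132, 133, 136, 140, 163, 185, 173, 148, 136, 132, 130, 124, 107, 95, 108, 126, 126, 112, 95, 84, 82, 81, 80, 81, 80, 79, 81, 80, 81, 88, 103, 120, 131, 133, 133, 134, 134, 133, 133, 138, 162, 200]
col258 [224, 225, 226, 225, 223, 215, 190, 157, 140, 135, 134, 135, 134, 134, 135, 135, 134, 135, 134, 134, 134, 134, 134, 134, 134, 134, 133, 133, 132, 133, 133, 132, 133, 132, 132, 132, 132, 132, 132, 132, 133, 133, 132, 132, 132, 132, 132, 131, 132, 132, 132, 131, 131, 131, 131, 131, 130, 130, 129, 130, 130, 129, 130, 130, 129, 130, 130, 131, 130, 130, 131, 131, 131, 132, 130, 130, 130, 130, 130, 130, 130, 130, 130, 129, 132, 144, 178, 213, 223, 224, 225, 226, 226, 225]
165 [222, 222, 222, 222, 222, 222, 222, 222, 222, 221, 212, 177, 132, 113, 121, 127, 128, 129, 130, 130, 130, 131, 133, 133, 135, 138, 158, 197, 227, 234, 222, 177, 121, 90, 85, 84, 83, 84, 84, 84, 85, 85, 86, 88, 98, 116, 128, 132, 132, 132, 129, 126, 127, 129, 130, 131]
195 [224, 225, 224, 218, 193, 147, 117, 118, 126, 130, 130, 131, 131, 132, 130, 132, 133, 134, 141, 164, 204, 228, 230, 213, 158, 107, 87, 83, 84, 83, 84, 85, 84, 84, 85, 86, 91, 106, 124, 131, 131, 131, 129, 125, 126, 130, 132, 133, 132, 137, 158, 193, 215, 219, 220, 220]
```

View pics/c3.png

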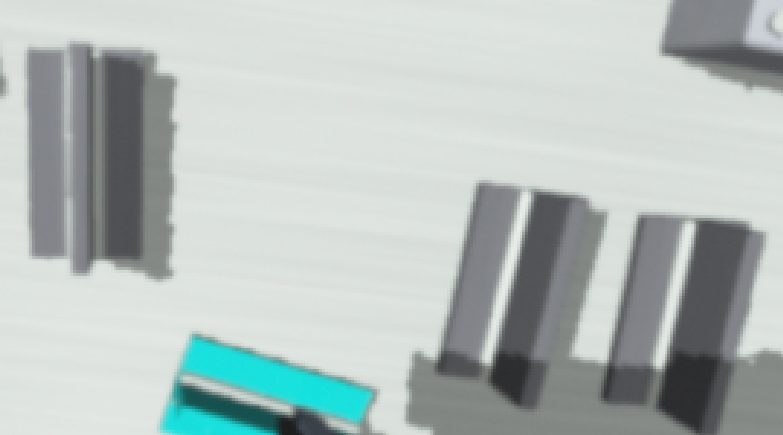

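Run:
```python
from h import *
import pickle; m=pickle.load(open("w3.pkl","rb"))
def tee(a,b):
    p=ray(m,[a,b],48); d=p[0]-p[1]; print(p.round(1),"len",np.linalg.norm(d).round(1),"c",p.mean(0).round(1),"yaw",np.degrees(np.arctan2(d[1],d[0])).round(1)); return p.mean(0),np.degrees(np.arctan2(d[1],d[0]))
c,y=tee((257.2,104.8),(257.7,183.8))
tee((230+588/2.9,90+197/2.9),(230+533/2.9,90+403/2.9)); tee((230+752/2.9,90+228/2.9),(230+712/2.9,90+432/2.9))
go((c[0],c[1],70,y),(c[0],c[1],15,y))
```

```text
[[480.2 -24.3  48. ]
 [392.4 -34.3  48. ]] len 88.4 c [436.3 -29.3  48. ] yaw 6.5
[[ 447.7 -232.9   48. ]
 [ 359.6 -232.    48. ]] len 88.1 c [ 403.6 -232.5   48. ] yaw -0.6
[[ 444.5 -304.7   48. ]
 [ 355.9 -314.9   48. ]] len 89.1 c [ 400.2 -309.8   48. ] yaw 6.6
t 11.2 now [384.7 -54.4 229. ] rpy [-1.7999e+02 -6.0000e-02  7.0000e+00]
  spin 0.067 slide [ 1.804 -0.638  5.299]
  spin -0.0 slide [0.    0.    1.833]
```

Run:
```python
from h import *
import pickle; m=pickle.load(open("w3.pkl","rb"))
print("plate L/R z8",ray(m,[(239.3,145),(279,145)],8).round(1),"web top L/R z48",ray(m,[(253.5,145),(261.3,145)],48).round(1))
m0=env.camera_model("top"); print("top-view prediction of tee1 web", (proj(m0,[(480,-24,48),(392,-34,48)])-[80,130])*2.95,"plate c",(proj(m0,[(436,-5,8),(436,-54,8)])-[80,130])*2.95)
```

```text
plate L/R z8 [[431.3  -4.5   8. ]
 [437.3 -54.4   8. ]] web top L/R z48 [[436.4 -24.8  48. ]
 [437.4 -33.6  48. ]]
top-view prediction of tee1 web [[451.06217239 258.85597845]
 [458.77093997 341.45071796]] plate c [[437.4645299  300.32379742]
 [481.8607958  300.80861664]]
```

```bash
python3 -m jog '{"jaw":[60,60,60,60,60,60,60,60,60,60],"slide":[[0.9,-0.32,0.6],[0.9,-0.32,0.8],[0,0,0.9],[0,0,0.9],[0,0,0.9],[0,0,0.9],[0,0,0.9],[0,0,0.8],[0,0,0.43],[0,0,0]],"spin":[0.07,0,0,0,0,0,0,0,0,0]}' 40
python3 -m jog '{"jaw":[2,2,2,2,2,2,2,2,2,2],"slide":[[0,0,0],[0,0,0],[0,0,0],[0,0,0],[0,0,0],[0,0,0],[0,0,0],[0,0,0],[0,0,0],[0,0,0]],"spin":[0,0,0,0,0,0,0,0,0,0]}' 40
```

```text
time_s: 12.15
ee_pos: [435.9, -28.2, 13.6]
ee_rot: [-180.0, 0.1, 6.6]
force: [0.0, 0.2, -0.3]
gripper_width: 60.2
gripper_force: 0.0
time_s: 13.15
ee_pos: [435.4, -29.1, 14.9]
ee_rot: [-180.0, -0.0, 6.4]
force: [-0.0, 2.4, 3.9]
gripper_width: 7.9
gripper_force: 40.0
```

```bash
python3 -m jog '{"jaw":[2,2,2,2,2,2,2],"slide":[[0,0,-0.4],[0,0,-0.8],[0,0,-0.8],[0,0,-0.8],[0,0,-0.8],[0,0,-0.7],[0,0,0]],"spin":[0,0,0,-0.8,-0.8,0,0]}' 40
python3 -m jog '{"jaw":[2,2,2,2,2,2],"slide":[[0.46,-0.866,0],[0.46,-0.866,0],[0.46,-0.866,0],[0.46,-0.866,0],[0.46,-0.866,0],[0.46,-0.866,0]],"spin":[0,0,0,0,0,0]}'
python3 -m jog '{"jaw":[2,2,2,2,2,2,2,2],"slide":[[0.46,-0.866,0],[0.46,-0.866,0],[0.46,-0.866,0],[0.46,-0.866,0],[0.46,-0.866,0],[0.46,-0.866,0],[0,0,0],[0,0,0]],"spin":[0,0,0,0,0,0,0,0]}'
python3 - <<'E'
from h import *
go((489.5,319.8,28,19.2))
E
```

```text
time_s: 13.85
ee_pos: [436.9, -29.6, 145.3]
ee_rot: [179.9, -0.2, 19.3]
force: [0.1, -0.1, -4.5]
gripper_width: 7.7
gripper_force: 40.0
time_s: 14.45
ee_pos: [461.0, 145.9, 141.4]
ee_rot: [180.0, 0.2, 19.3]
force: [0.5, 0.1, -3.7]
gripper_width: 7.8
gripper_force: 40.0
time_s: 15.25
ee_pos: [487.8, 319.2, 141.1]
ee_rot: [179.9, 0.3, 19.3]
force: [0.2, 0.1, -3.9]
gripper_width: 8.0
gripper_force: 40.0
t 15.2 now [487.8 319.2 141.1] rpy [179.9    0.26  19.33]
  spin 0.017 slide [6.00e-02 1.00e-03 3.77e+00]
```

```bash
python3 -m jog '{"jaw":[2,2,2,2,2,2,2,2],"slide":[[0,0,0.7],[0,0,0.7],[0,0,0.7],[0,0,0.7],[0,0,0.5],[0,0,0.3],[0,0,0.2],[0,0,0]],"spin":[0,0,0,0,0,0,0,0]}'
python3 -m jog '{"jaw":[2,2,30,30,30,30],"slide":[[0,0,0.04],[0,0,0],[0,0,0],[0,0,0],[0,0,0],[0,0,0]],"spin":[0,0,0,0,0,0]}'
python3 -m jog '{"jaw":[30,30,30,30,30,30],"slide":[[0,0,-0.5],[0,0,-0.8],[0,0,-0.8],[0,0,-0.9],[0,0,-0.9],[0,0,-0.9]],"spin":[0,0,0,0,0,0]}'
python3 - <<'E'
from h import *
go((345,-235,200,0))
E
```

```text
time_s: 16.05
ee_pos: [488.5, 319.0, 28.9]
ee_rot: [180.0, 0.1, 19.2]
force: [-0.2, -0.9, -4.5]
gripper_width: 7.8
gripper_force: 40.0
time_s: 16.65
ee_pos: [489.3, 319.9, 29.0]
ee_rot: [-180.0, -0.1, 19.3]
force: [0.4, -0.7, -0.9]
gripper_width: 29.7
gripper_force: 0.0
time_s: 17.25
ee_pos: [488.8, 319.7, 173.8]
ee_rot: [180.0, -0.0, 19.3]
force: [-0.4, 1.0, 0.5]
gripper_width: 30.2
gripper_force: 0.0
t 17.2 now [488.8 319.7 173.8] rpy [ 1.800e+02 -2.000e-02  1.927e+01]
  spin 2.409 slide [-4.794 18.489 -0.873]
```

```bash
python3 -m jog '{"jaw":[50,50,50,50,50,50,50],"slide":[[0,0,0],[0,0,0],[0,0,0],[-0.25,0.9,0],[-0.25,0.9,0],[-0.25,0.9,0],[-0.25,0.9,0]],"spin":[0.8,0.8,0.8,0,0,0,0]}'
python3 -m jog '{"jaw":[50,50,50,50,50,50,50,50],"slide":[[-0.25,0.9,0],[-0.25,0.9,-0.1],[-0.25,0.9,-0.1],[-0.25,0.9,-0.1],[-0.25,0.9,-0.1],[-0.25,0.9,-0.1],[-0.25,0.9,-0.1],[-0.25,0.9,-0.1]],"spin":[0,0,0,0,0,0,0,0]}'
python3 -m jog '{"jaw":[50,50,50,50,50,50,50,50,50,50],"slide":[[-0.2,0.9,0],[-0.2,0.9,0],[-0.25,0.9,0],[-0.25,0.9,0],[-0.25,0.9,0],[-0.25,0.9,0],[-0.25,0.9,0],[-0.25,0.9,0],[0,0.4,0],[0,0,0]],"spin":[0,0,0,0,0,0,0,0,0,0]}'
python3 - <<'E'
from h import *
import pickle
m,im=snap("wrist"); pickle.dump(m,open("w4.pkl","wb")); cv2.imwrite("pics/_w4.png",im)
cv2.imwrite("pics/w4.png",cv2.resize(im[0:270,100:460],None,fx=2.2,fy=2.2,interpolation=cv2.INTER_NEAREST)); go((403,-232,60,0))
E
```

```text
time_s: 17.95
ee_pos: [458.6, 210.8, 172.6]
ee_rot: [180.0, -0.0, 0.1]
force: [-0.3, -0.6, -0.4]
gripper_width: 50.0
gripper_force: 0.0
time_s: 18.75
ee_pos: [398.8, -5.4, 193.9]
ee_rot: [180.0, -0.0, 0.1]
force: [1.1, -0.6, 0.2]
gripper_width: 50.2
gripper_force: 0.0
time_s: 19.75
ee_pos: [342.8, -233.4, 193.7]
ee_rot: [180.0, -0.0, -0.1]
force: [0.1, -0.5, -0.6]
gripper_width: 50.4
gripper_force: 0.0
t 19.8 now [ 342.7 -232.4  193.6] rpy [-1.7997e+02 -1.0000e-02 -1.0000e-02]
  spin -0.002 slide [ 2.01  -0.012  4.452]
```

View pics/w4.png

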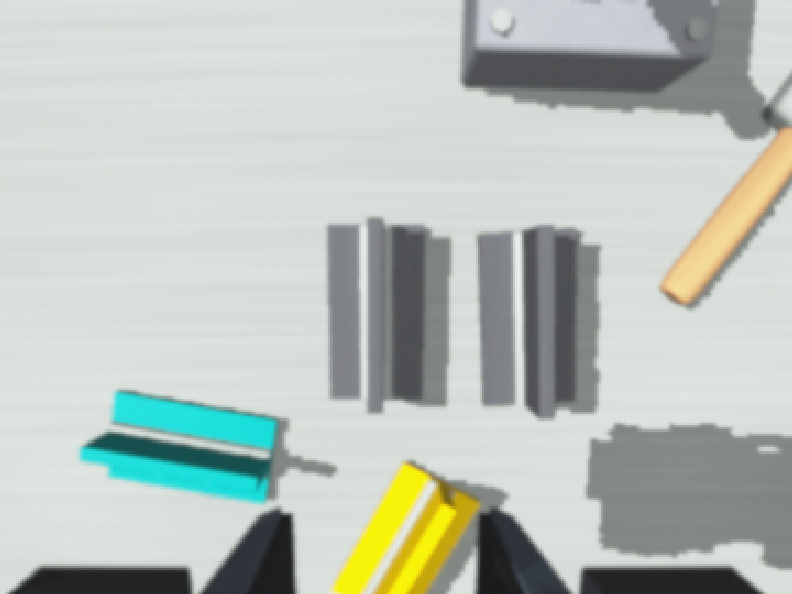

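```bash
cat >> h.py <<'E'
def tee(m,a,b):
    p=ray(m,[a,b],48); d=p[0]-p[1]; c=p.mean(0); y=np.degrees(np.arctan2(d[1],d[0])); print(p.round(1).tolist(),"len",np.linalg.norm(d).round(1),"c",c.round(1),"yaw",y.round(1)); return c,y
E
python3 - <<'E'
from h import *
import pickle; m=pickle.load(open("w4.pkl","rb"))
q=lambda x,y:(100+x/2.2,y/2.2)
c,y=tee(m,q(375.5,218),q(375.5,412)); tee(m,q(545.5,226),q(545,417))
print("plate2 L/R",ray(m,[q(329,310),q(425,310)],8).round(1)[:,1])
go((c[0],c[1],15,y))
E
```

```text
[[445.9, -230.4, 48.0], [357.0, -230.0, 48.0]] len 88.8 c [ 401.5 -230.2   48. ] yaw -0.3
[[442.6, -307.2, 48.0], [354.5, -312.3, 48.0]] len 88.2 c [ 398.6 -309.8   48. ] yaw 3.3
plate2 L/R [-205.4 -255.6]
t 19.8 now [ 342.7 -232.4  193.6] rpy [-1.7997e+02 -1.0000e-02 -1.0000e-02]
  spin 0.031 slide [ 1.958 -0.08   5.952]
```

```bash
python3 -m jog '{"jaw":[50,50,50,50,50,50,50,50,50],"slide":[[0.98,-0.04,0.5],[0.98,-0.04,0.7],[0,0,0.9],[0,0,0.9],[0,0,0.9],[0,0,0.9],[0,0,0.7],[0,0,0.45],[0,0,0]],"spin":[0,0,0,0,0,0,0,0,0]}' 40
python3 -m jog '{"jaw":[2,2,2,2,2,2,2,2],"slide":[[0,0,0],[0,0,0],[0,0,0],[0,0,0],[0,0,0],[0,0,0],[0,0,0],[0,0,0]],"spin":[0,0,0,0,0,0,0,0]}' 40
python3 -m jog '{"jaw":[2,2,2,2,2,2,2],"slide":[[0,0,-0.4],[0,0,-0.8],[0,0,-0.8],[0,0,-0.8],[0,0,-0.8],[0,0,-0.7],[0,0,0]],"spin":[0,0,0,-0.8,-0.8,-0.8,0]}' 40
python3 - <<'E'
from h import *
go((514.2,249,140,19.2))
E
```

```text
time_s: 20.7
ee_pos: [400.4, -227.9, 13.6]
ee_rot: [-179.9, 0.2, 0.2]
force: [0.4, 0.9, 1.5]
gripper_width: 50.0
gripper_force: 0.0
time_s: 21.5
ee_pos: [401.3, -229.6, 15.4]
ee_rot: [-180.0, -0.0, 0.0]
force: [-0.1, 4.4, 5.3]
gripper_width: 7.7
gripper_force: 40.0
time_s: 22.2
ee_pos: [402.5, -231.0, 145.6]
ee_rot: [179.8, -0.2, 19.3]
force: [0.5, -1.0, -5.5]
gripper_width: 7.8
gripper_force: 40.0
t 22.2 now [ 402.5 -231.   145.6] rpy [ 1.7976e+02 -1.5000e-01  1.9260e+01]
  spin 0.007 slide [  8.779 -13.886   0.187]
```

```bash
python3 -m jog '{"jaw":[2,2,2,2,2,2,2,2],"slide":[[0.55,-0.868,0],[0.55,-0.868,0],[0.55,-0.868,0],[0.55,-0.868,0],[0.55,-0.868,0],[0.55,-0.868,0],[0.55,-0.868,0],[0.55,-0.868,0]],"spin":[0,0,0,0,0,0,0,0]}'
python3 -m jog '{"jaw":[2,2,2,2,2,2,2,2,2,2],"slide":[[0.55,-0.868,0],[0.55,-0.868,0],[0.55,-0.868,0],[0.55,-0.868,0],[0.55,-0.868,0],[0.55,-0.868,0],[0.55,-0.868,0],[0.55,-0.868,0],[0,0,0],[0,0,0]],"spin":[0,0,0,0,0,0,0,0,0,0]}'
python3 - <<'E'
from h import *
go((514.2,249,27.5,19.2))
E
```

```text
time_s: 23.0
ee_pos: [456.1, 11.2, 141.9]
ee_rot: [-180.0, 0.2, 19.1]
force: [0.4, -0.2, -5.5]
gripper_width: 7.6
gripper_force: 40.0
time_s: 24.0
ee_pos: [511.9, 250.1, 141.4]
ee_rot: [179.9, 0.3, 19.2]
force: [-0.6, -0.5, -6.3]
gripper_width: 7.7
gripper_force: 40.0
t 24.0 now [511.9 250.1 141.4] rpy [179.92   0.27  19.25]
  spin 0.006 slide [0.061 0.059 3.798]
```

```bash
python3 -m jog '{"jaw":[2,2,2,2,2,2,2,2],"slide":[[0.05,0.05,0.7],[0,0,0.7],[0,0,0.7],[0,0,0.7],[0,0,0.5],[0,0,0.3],[0,0,0.17],[0,0,0]],"spin":[0,0,0,0,0,0,0,0]}'
python3 -m jog '{"jaw":[2,2,30,30,30,30],"slide":[[0,0,0.05],[0,0,0],[0,0,0],[0,0,0],[0,0,0],[0,0,0]],"spin":[0,0,0,0,0,0]}'
python3 -m jog '{"jaw":[30,30,30,30,30,30],"slide":[[0,0,-0.5],[0,0,-0.8],[0,0,-0.8],[0,0,-0.9],[0,0,-0.9],[0,0,-0.9]],"spin":[0,0,0,0,0,0]}'
python3 - <<'E'
from h import *
go((345,-310,195,3.3))
E
```

```text
time_s: 24.8
ee_pos: [514.7, 248.8, 30.3]
ee_rot: [180.0, 0.1, 19.2]
force: [0.1, -0.0, -4.3]
gripper_width: 7.9
gripper_force: 40.0
time_s: 25.4
ee_pos: [515.4, 249.7, 30.0]
ee_rot: [180.0, -0.1, 19.3]
force: [-0.5, -0.1, -0.5]
gripper_width: 29.8
gripper_force: 0.0
time_s: 26.0
ee_pos: [514.9, 249.5, 174.7]
ee_rot: [180.0, -0.0, 19.3]
force: [0.2, 0.5, 0.0]
gripper_width: 29.7
gripper_force: 0.0
t 26.0 now [514.9 249.5 174.7] rpy [ 1.800e+02 -2.000e-02  1.927e+01]
  spin 1.996 slide [-6.728 18.292 -0.675]
```

```bash
python3 -m jog '{"jaw":[50,50,50,50,50,50,50,50],"slide":[[0,0,0],[0,0,0],[0,0,0],[-0.33,0.91,0],[-0.33,0.91,0],[-0.33,0.91,0],[-0.33,0.91,0],[-0.33,0.91,0]],"spin":[0.8,0.8,0.4,0,0,0,0,0]}'
python3 -m jog '{"jaw":[50,50,50,50,50,50,50],"slide":[[-0.33,0.91,-0.1],[-0.33,0.91,-0.1],[-0.33,0.91,-0.1],[-0.33,0.91,-0.1],[-0.33,0.91,-0.1],[-0.33,0.91,-0.1],[-0.33,0.91,-0.1]],"spin":[0,0,0,0,0,0,0]}'
python3 -m jog '{"jaw":[50,50,50,50,50,50,50,50,50,50],"slide":[[-0.33,0.91,0],[-0.33,0.91,0],[-0.33,0.91,0],[-0.33,0.91,0],[-0.33,0.91,0],[-0.33,0.91,0],[-0.33,0.91,0],[-0.33,0.91,0],[0,0,0],[0,0,0]],"spin":[0,0,0,0,0,0,0,0,0,0]}'
python3 - <<'E'
from h import *
import pickle
m,im=snap("wrist"); pickle.dump(m,open("w5.pkl","wb")); cv2.imwrite("pics/_w5.png",im)
cv2.imwrite("pics/w5.png",cv2.resize(im[60:230,160:400],None,fx=3.3,fy=3.3,interpolation=cv2.INTER_NEAREST)); go((398.6,-309.8,15,3.3))
p=proj(m,[(442.6,-307.2,48),(354.5,-312.3,48)]); print(p,(p-[160,60])*3.3)
E
```

```text
time_s: 26.8
ee_pos: [473.0, 109.4, 173.7]
ee_rot: [180.0, -0.0, 3.3]
force: [1.3, -0.6, 0.8]
gripper_width: 49.8
gripper_force: 0.0
time_s: 27.5
ee_pos: [414.6, -85.4, 194.9]
ee_rot: [180.0, -0.0, 3.3]
force: [-0.1, -0.5, 0.5]
gripper_width: 49.9
gripper_force: 0.0
time_s: 28.5
ee_pos: [348.2, -306.9, 194.5]
ee_rot: [-180.0, -0.0, 3.2]
force: [0.1, 1.3, 0.4]
gripper_width: 49.6
gripper_force: 0.0
t 28.6 now [ 348.4 -306.4  194.5] rpy [-179.97   -0.      3.25]
  spin -0.007 slide [1.665 0.21  5.982]
[[279.45445138 108.32447482]
 [279.30031081 194.55541859]] [[394.19968956 159.47076692]
 [393.69102566 444.03288136]]
```

View pics/w5.png

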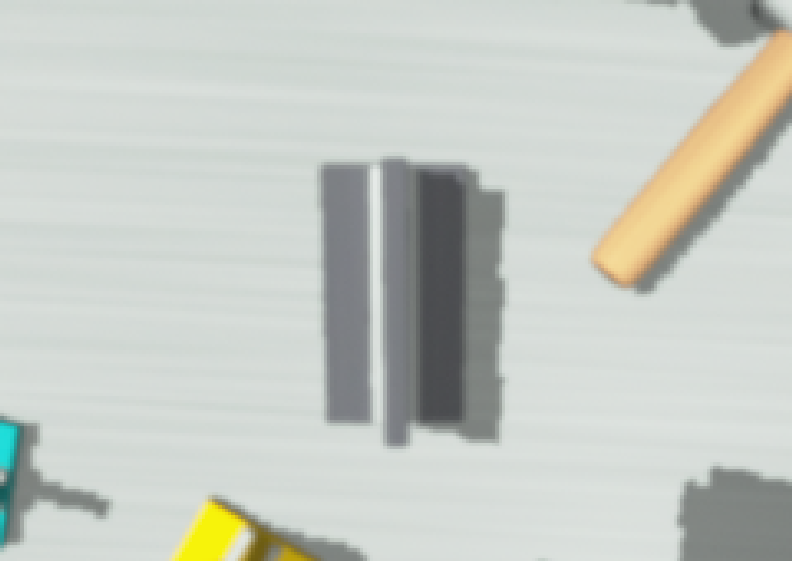

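The third tee is where predicted, with its web at crop (396,160)–(396,445). I'm grasping it now.

```bash
python3 -m jog '{"jaw":[50,50,50,50,50,50,50,50,50],"slide":[[0.83,0.12,0.5],[0.83,0.11,0.7],[0,0,0.9],[0,0,0.9],[0,0,0.9],[0,0,0.9],[0,0,0.7],[0,0,0.47],[0,0,0]],"spin":[0,0,0,0,0,0,0,0,0]}' 40
python3 -m jog '{"jaw":[2,2,2,2,2,2,2,2],"slide":[[0,0,0],[0,0,0],[0,0,0],[0,0,0],[0,0,0],[0,0,0],[0,0,0],[0,0,0]],"spin":[0,0,0,0,0,0,0,0]}' 40
python3 -m jog '{"jaw":[2,2,2,2,2,2,2],"slide":[[0,0,-0.4],[0,0,-0.8],[0,0,-0.8],[0,0,-0.8],[0,0,-0.8],[0,0,-0.7],[0,0,0]],"spin":[0,0,0,-0.8,-0.8,-0.4,0]}' 40
python3 - <<'E'
from h import *
go((538.9,178.2,140,19.2))
E
```

```text
time_s: 29.45
ee_pos: [397.7, -308.8, 13.8]
ee_rot: [-179.8, 0.2, 3.4]
force: [-0.2, 0.2, 0.6]
gripper_width: 49.6
gripper_force: 0.0
time_s: 30.25
ee_pos: [398.5, -310.5, 15.7]
ee_rot: [-180.0, -0.0, 3.2]
force: [-0.5, 3.5, 5.8]
gripper_width: 7.8
gripper_force: 40.0
time_s: 30.95
ee_pos: [400.0, -312.5, 147.2]
ee_rot: [179.6, -0.2, 19.3]
force: [0.8, 0.2, -4.1]
gripper_width: 7.6
gripper_force: 40.0
t 30.9 now [ 400.  -312.5  147.2] rpy [179.64  -0.18  19.26]
  spin 0.007 slide [  9.752 -13.925   0.24 ]
```

```bash
python3 -m jog '{"jaw":[2,2,2,2,2,2,2,2],"slide":[[0.61,-0.87,0],[0.61,-0.87,0],[0.61,-0.87,0],[0.61,-0.87,0],[0.61,-0.87,0],[0.61,-0.87,0],[0.61,-0.87,0],[0.61,-0.87,0]],"spin":[0,0,0,0,0,0,0,0]}'
python3 -m jog '{"jaw":[2,2,2,2,2,2,2,2,2,2],"slide":[[0.61,-0.87,0],[0.61,-0.87,0],[0.61,-0.87,0],[0.61,-0.87,0],[0.61,-0.87,0],[0.61,-0.87,0],[0.61,-0.87,0],[0.61,-0.87,0],[0,0,0],[0,0,0]],"spin":[0,0,0,0,0,0,0,0,0,0]}'
python3 - <<'E'
from h import *
go((538.9,178.2,27.5,19.2))
E
```

```text
time_s: 31.75
ee_pos: [467.2, -64.4, 143.0]
ee_rot: [-180.0, 0.1, 19.2]
force: [0.7, 0.1, -3.8]
gripper_width: 7.8
gripper_force: 40.0
time_s: 32.75
ee_pos: [536.3, 179.7, 142.6]
ee_rot: [180.0, 0.2, 19.3]
force: [-0.3, -1.3, -3.5]
gripper_width: 7.9
gripper_force: 40.0
t 32.8 now [536.3 179.7 142.6] rpy [179.96   0.19  19.3 ]
  spin 0.012 slide [0.065 0.077 3.838]
```

After placing it I'll retreat and look into the oven.

```bash
python3 -m jog '{"jaw":[2,2,2,2,2,2,2,2],"slide":[[0.05,0.06,0.7],[0,0,0.7],[0,0,0.7],[0,0,0.7],[0,0,0.5],[0,0,0.3],[0,0,0.2],[0,0,0]],"spin":[0,0,0,0,0,0,0,0]}'
python3 -m jog '{"jaw":[2,2,30,30,30,30],"slide":[[0,0,0.07],[0,0,0],[0,0,0],[0,0,0],[0,0,0],[0,0,0]],"spin":[0,0,0,0,0,0]}'
python3 -m jog '{"jaw":[30,30,30,30,30,30,30,30,30],"slide":[[0,0,-0.5],[0,0,-0.8],[0,0,-0.8],[0,0,-0.9],[0,0,-0.9],[0,0,-0.9],[-1,-0.7,-0.8],[-1,-0.8,-0.8],[-1,-0.8,-0.8]],"spin":[0,0,0,0,0,0,0,0,0]}'
python3 -m jog '{"jaw":[30,30,30,30],"slide":[[-0.9,0,-0.6],[0,0,-0.4],[0,0,0],[0,0,0]],"spin":[0,0,0,0]}'
python3 - <<'E'
from h import *
import pickle
m,im=snap("wrist","w6.png"); pickle.dump(m,open("w6.pkl","wb")); cv2.imwrite("pics/_w6.png",im); go((643,292,310,19.2))
E
```

```text
time_s: 33.55
ee_pos: [538.8, 178.0, 29.8]
ee_rot: [180.0, 0.1, 19.2]
force: [-0.6, 1.3, -3.4]
gripper_width: 7.8
gripper_force: 40.0
time_s: 34.15
ee_pos: [539.5, 178.8, 28.7]
ee_rot: [180.0, -0.1, 19.3]
force: [0.4, 0.1, 0.7]
gripper_width: 29.7
gripper_force: 0.0
time_s: 35.05
ee_pos: [430.2, 214.2, 245.1]
ee_rot: [-180.0, -0.0, 19.2]
force: [0.5, 1.6, -0.3]
gripper_width: 29.9
gripper_force: 0.0
time_s: 35.45
ee_pos: [406.6, 205.3, 273.9]
ee_rot: [180.0, -0.0, 19.2]
force: [-0.5, 0.2, -0.3]
gripper_width: 29.9
gripper_force: 0.0
t 35.5 now [406.4 205.1 273.3] rpy [1.7998e+02 7.0000e-02 1.9230e+01]
  spin 0.004 slide [ 8.399 -0.142 -1.224]
```

View pics/w6.png

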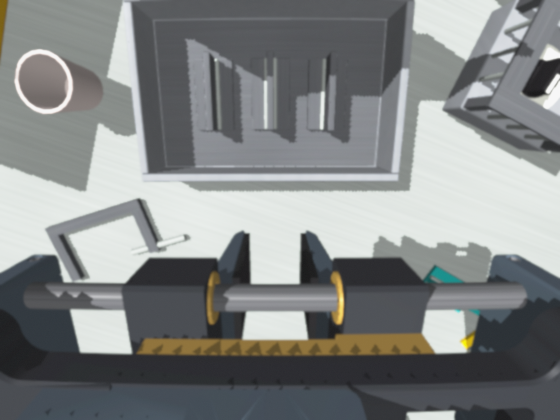

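The oven holds all three tees upright, with webs at (213,90), (268,90) and (322,90). I'm regrasping the lid tab where I released it.

```bash
python3 -m jog '{"jaw":[60,60,60,60,60,60,60],"slide":[[0,0,-0.7],[0,0,-0.7],[0.9,-0.02,0],[0.9,-0.02,0],[0.9,-0.02,0],[0.9,-0.02,0],[0.9,-0.02,0]],"spin":[0,0,0,0,0,0,0]}' 30
python3 -m jog '{"jaw":[60,60,60,60,60,60,60],"slide":[[0.9,-0.02,0],[0.9,-0.02,0],[0.9,-0.02,0],[0.9,-0.02,0],[0.8,-0.02,0],[0,0,0],[0,0,0]],"spin":[0,0,0,0,0,0,0]}'
python3 - <<'E'
from h import *
go((656.5,299.5,236,19.2))
E
```

```text
time_s: 36.2
ee_pos: [534.0, 252.7, 314.1]
ee_rot: [180.0, 0.2, 19.2]
force: [-0.5, 0.3, -0.3]
gripper_width: 59.9
gripper_force: 0.0
time_s: 36.9
ee_pos: [656.3, 298.6, 313.5]
ee_rot: [180.0, 0.2, 19.2]
force: [-0.5, 0.3, -0.1]
gripper_width: 60.2
gripper_force: 0.0
t 36.9 now [656.3 298.6 313.5] rpy [179.98   0.24  19.23]
  spin 0.004 slide [ 0.015 -0.025  2.584]
```

```bash
python3 -m jog '{"jaw":[60,60,60,60,60],"slide":[[0,0,0.8],[0,0,0.8],[0,0,0.6],[0,0,0.38],[0,0,0]],"spin":[0,0,0,0,0]}' 30
python3 -m jog '{"jaw":[5,5,5,5,5,5,5,5,5],"slide":[[0,0,0],[0,0,0],[0,0,0],[0,0,0],[0,0,0],[0,0,0],[0,0,0],[0,0,0],[0,0,0]],"spin":[0,0,0,0,0,0,0,0,0]}' 30
python3 - <<'E'
from h import *
s=env.state(); p=np.array(s["ee_pos"])+[0,0,19]
h=np.array([613.3,283.5,75]); a=np.radians(19.2); x=np.array([np.cos(a),np.sin(a),0]); v=p-h
r,z=v@x,v[2]; R=np.hypot(r,z); t0=np.arctan2(z,-r); print(r,z,R,t0)
ph=np.linspace(t0,t0-1.63,31); X=-R*np.cos(ph); Z=R*np.sin(ph)
print([[float(round(dx/30,2)),0,float(round(-dz/30,2))] for dx,dz in zip(np.diff(X),np.diff(Z))],Z[-1])
E
```

```text
time_s: 37.4
ee_pos: [654.8, 298.3, 237.1]
ee_rot: [180.0, 0.2, 19.3]
force: [0.2, -0.5, -0.3]
gripper_width: 60.1
gripper_force: 0.0
time_s: 38.3
ee_pos: [655.9, 299.5, 238.9]
ee_rot: [-180.0, -0.0, 19.3]
force: [-1.3, 2.6, 0.4]
gripper_width: 14.0
gripper_force: 30.0
45.494192616541284 182.91398936809043 188.48673446261637 1.8145690216188957
[[-0.33, 0, -0.07], [-0.34, 0, -0.06], [-0.34, 0, -0.04], [-0.34, 0, -0.02], [-0.34, 0, 0.0], [-0.34, 0, 0.02], [-0.34, 0, 0.04], [-0.34, 0, 0.06], [-0.33, 0, 0.07], [-0.33, 0, 0.09], [-0.32, 0, 0.11], [-0.32, 0, 0.13], [-0.31, 0, 0.14], [-0.3, 0, 0.16], [-0.29, 0, 0.18], [-0.28, 0, 0.19], [-0.27, 0, 0.21], [-0.26, 0, 0.22], [-0.25, 0, 0.24], [-0.23, 0, 0.25], [-0.22, 0, 0.26], [-0.21, 0, 0.27], [-0.19, 0, 0.28], [-0.17, 0, 0.29], [-0.16, 0, 0.3], [-0.14, 0, 0.31], [-0.12, 0, 0.32], [-0.11, 0, 0.32], [-0.09, 0, 0.33], [-0.07, 0, 0.33]] 34.59163064685896
```

```bash
python3 -m jog '{"jaw":[5,5,5,5,5,5,5,5,5,5],"slide":[[-0.33,0,-0.07],[-0.34,0,-0.05],[-0.34,0,-0.03],[-0.34,0,-0.01],[-0.34,0,0.01],[-0.34,0,0.03],[-0.34,0,0.05],[-0.33,0,0.06],[-0.33,0,0.08],[-0.33,0,0.09]],"spin":[0,0,0,0,0,0,0,0,0,0]}'
python3 -m jog '{"jaw":[5,5,5,5,5,5,5,5,5,5],"slide":[[-0.32,0,0.11],[-0.31,0,0.13],[-0.3,0,0.14],[-0.3,0,0.16],[-0.29,0,0.18],[-0.28,0,0.19],[-0.27,0,0.21],[-0.26,0,0.22],[-0.24,0,0.24],[-0.23,0,0.25]],"spin":[0,0,0,0,0,0,0,0,0,0]}'
python3 - <<'E'
from h import *
s=env.state(); p=np.array(s["ee_pos"])+[0,0,19]
h=np.array([613.3,283.5,75]); a=np.radians(19.2); x=np.array([np.cos(a),np.sin(a),0]); v=p-h
r,z=v@x,v[2]; R=np.hypot(r,z); t0=np.arctan2(z,-r); print(r,z,R,t0)
E
```

```text
time_s: 39.3
ee_pos: [563.3, 267.0, 235.4]
ee_rot: [-180.0, -0.5, 19.3]
force: [3.8, 4.4, 0.2]
gripper_width: 13.9
gripper_force: 30.0
time_s: 40.3
ee_pos: [480.4, 237.9, 178.6]
ee_rot: [-180.0, 0.1, 19.3]
force: [-0.5, 5.5, 4.7]
gripper_width: 13.8
gripper_force: 30.0
-140.47327124036516 122.63932957791445 186.47558846210816 0.7177210333305291
```

```bash
python3 -m jog '{"jaw":[5,5,5,5,5,5,5,5,5],"slide":[[-0.21,0,0.26],[-0.2,0,0.27],[-0.18,0,0.28],[-0.17,0,0.29],[-0.15,0,0.3],[-0.13,0,0.31],[-0.12,0,0.31],[-0.1,0,0.32],[-0.08,0,0.3]],"spin":[0,0,0,0,0,0,0,0,0]}'
python3 -m jog '{"jaw":[5,5,5,5,5],"slide":[[-0.03,0,0.15],[-0.01,0,0.08],[0,0,0.06],[0,0,0],[0,0,0]],"spin":[0,0,0,0,0]}'
```

```text
time_s: 41.2
ee_pos: [441.8, 224.4, 98.8]
ee_rot: [-180.0, 0.2, 19.3]
force: [-1.7, 4.6, 4.5]
gripper_width: 13.7
gripper_force: 30.0
time_s: 41.7
ee_pos: [440.4, 223.9, 91.9]
ee_rot: [-180.0, 0.2, 19.3]
force: [-6.5, 2.7, 17.3]
gripper_width: 13.6
gripper_force: 30.0
```

```bash
python3 -m jog '{"jaw":[5,5,5],"slide":[[0,0,0.06],[0,0,0.03],[0,0,0]],"spin":[0,0,0]}'
python3 -m jog '{"jaw":[60,60,60,60,60,60],"slide":[[0,0,0],[0,0,0],[0,0,0],[0,0,0],[0,0,0],[0,0,0]],"spin":[0,0,0,0,0,0]}'
python3 -m jog '{"jaw":[60,60,60,60,60,60,60,60],"slide":[[0,0,-0.5],[0,0,-0.8],[0,0,-0.8],[0,0,-0.9],[0,0,-0.9],[0,0,-0.9],[-0.5,0,-0.9],[0,0,0]],"spin":[0,0,0,0,0,0,0,0]}'
python3 - <<'E'
from h import *
import pickle
m,im=snap("wrist"); pickle.dump(m,open("w7.pkl","wb")); cv2.imwrite("pics/_w7.png",im)
g=cv2.cvtColor(im,cv2.COLOR_BGR2GRAY); k=cv2.morphologyEx((g>205).astype(np.uint8),cv2.MORPH_CLOSE,np.ones((5,5)))
c=max(cv2.findContours(k,0,1)[0],key=cv2.contourArea); a=cv2.approxPolyDP(cv2.convexHull(c),8,True).reshape(-1,2)
print(a.tolist())
x=np.array([.9444,.3289,0]); y=np.array([-.3289,.9444,0]); h=np.array([613.3,283.5,83])
for th in (0,.03,.06):
  print(th,proj(m,[h+s*160*y-210*np.cos(th)*x+[0,0,210*np.sin(th)] for s in (1,-1)]).round(1).tolist(), proj(m,[h+160*y,h-160*y]).round(1).tolist())
go((590,-60,240,0))
E
```

```text
time_s: 42.0
ee_pos: [440.4, 223.9, 91.8]
ee_rot: [-180.0, 0.2, 19.3]
force: [-12.0, 1.4, 35.3]
gripper_width: 13.9
gripper_force: 30.0
time_s: 42.6
ee_pos: [442.3, 224.1, 88.1]
ee_rot: [180.0, 0.1, 19.3]
force: [-0.7, 0.6, 0.1]
gripper_width: 58.4
gripper_force: 0.0
time_s: 43.4
ee_pos: [429.1, 219.8, 263.1]
ee_rot: [-180.0, -0.4, 19.3]
force: [-0.4, 0.1, 0.5]
gripper_width: 60.0
gripper_force: 0.0
[[425, 14], [405, 204], [144, 204], [124, 14]]
0 [[142.2, 206.0], [406.6, 206.4]] [[121.9, 12.1], [427.5, 12.5]]
0.03 [[140.0, 207.3], [408.8, 207.7]] [[121.9, 12.1], [427.5, 12.5]]
0.06 [[137.7, 208.5], [411.1, 208.9]] [[121.9, 12.1], [427.5, 12.5]]
t 43.5 now [428.7 219.6 261. ] rpy [-179.99   -0.21   19.27]
  spin 2.409 slide [5.375 9.319 0.7  ]
```

The lid is shut: it met a hard stop under 35 N and its corners match angle 0. Next I'll view the dial.

```bash
python3 -m jog '{"jaw":[60,60,60,60,60,60,60],"slide":[[0,0,0],[0,0,0],[0,0,0],[0.45,0.9,0],[0.45,0.9,0],[0.45,0.9,0],[0.45,0.9,0]],"spin":[0.8,0.8,0.8,0,0,0,0]}'
python3 -m jog '{"jaw":[50,50,50,50,50,50,50,50],"slide":[[0.45,0.9,0],[0.45,0.9,0],[0.45,0.9,0],[0.45,0.9,0],[0.45,0.9,0],[0.45,0.9,0.2],[0,0,0.2],[0,0,0]],"spin":[0,0,0,0,0,0,0,0]}'
python3 - <<'E'
from h import *
import pickle
m,im=snap("wrist"); pickle.dump(m,open("w8.pkl","wb")); cv2.imwrite("pics/_w8.png",im)
p=proj(m,[(638,-61,84)])[0]; print(p); x,y=[int(max(v,0)) for v in (p-[110,90])]; print(x,y)
cv2.imwrite("pics/w8.png",cv2.resize(im[y:y+180,x:x+230],None,fx=3.3,fy=3.3,interpolation=cv2.INTER_NEAREST)); go((638,-61,150,0))
E
```

```text
time_s: 44.15
ee_pos: [482.5, 110.3, 257.7]
ee_rot: [180.0, 0.2, 0.1]
force: [0.1, 0.5, 0.3]
gripper_width: 60.1
gripper_force: 0.0
time_s: 44.95
ee_pos: [562.6, -50.6, 244.8]
ee_rot: [-179.9, 0.3, -0.0]
force: [-0.0, 0.2, -0.2]
gripper_width: 50.2
gripper_force: 0.0
[283.89188808 126.84434766]
173 36
t 45.0 now [562.8 -50.  245.7] rpy [-1.7995e+02  2.1000e-01  5.0000e-02]
  spin 0.007 slide [2.508 0.365 3.191]
```

View pics/w8.png

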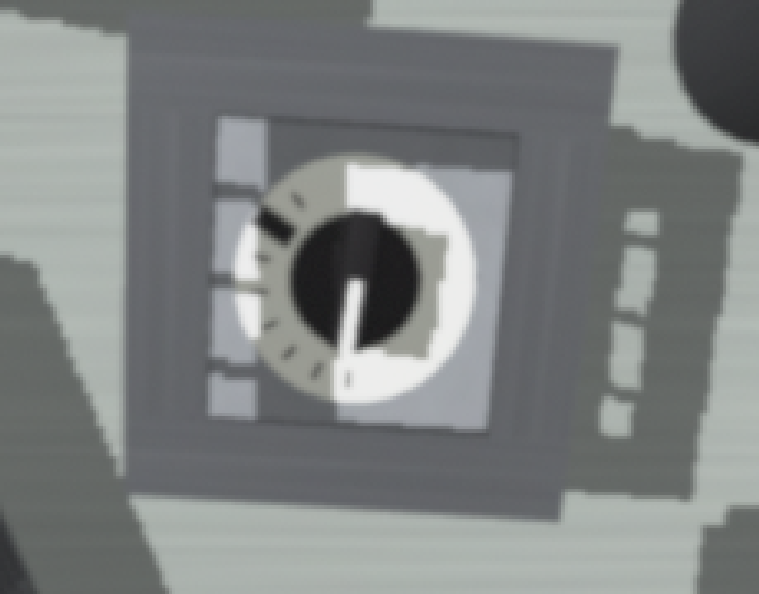

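Run:
```python
from h import *
import pickle; m=pickle.load(open("w8.pkl","rb"))
q=lambda L:[(173+(x+.0)/3.3,36+y/3.3) for x,y in L]
G=ray(m,q([(128,17),(617,45),(560,520),(124,492)]),103); O=ray(m,q([(216,116),(519,132),(488,433),(208,417)]),98)
for n,P in(("guard",G),("open",O)):
    e=[np.degrees(np.arctan2(*(P[i]-P[j])[[1,0]])) for i,j in((0,3),(1,2))]+[np.degrees(np.arctan2(*(P[i]-P[j])[[1,0]]))-90 for i,j in((0,1),(3,2))]
    print(n,P.round(1).tolist(),"c",P.mean(0).round(1),"yaw",np.round(e,1),"sides",[np.linalg.norm(P[i]-P[i-1]).round(1) for i in range(4)])
for z in (50,51,52): print("scale c",ray(m,q([(355,278)]),z).round(1))
mk=ray(m,q([(275,225)]),51)[0]; pt=ray(m,q([(357,278),(346.5,348)]),84.5); print("mark",mk.round(1),"ptr",pt.round(1))
c=pt[0]
for c in (pt[0],G.mean(0),ray(m,q([(355,278)]),51)[0]):
    print("mark dist",np.linalg.norm((mk-c)[:2]).round(1),"dir",np.degrees(np.arctan2(*(mk-c)[[1,0]])).round(1),"ptr end dir",np.degrees(np.arctan2(*(pt[1]-c)[[1,0]])).round(1),np.linalg.norm((pt[1]-c)[:2]).round(1))
d=pt[1]-pt[0]; print("ptr line dir",np.degrees(np.arctan2(d[1],d[0])))
```

```text
guard [[716.5, 7.6, 103.0], [709.4, -131.7, 103.0], [570.1, -123.3, 103.0], [579.2, 16.1, 103.0]] c [643.8 -57.8 103. ] yaw [-3.5 -3.5 -2.9 -3.7] sides [np.float64(137.6), np.float64(139.5), np.float64(139.5), np.float64(139.7)]
open [[690.8, -16.1, 98.0], [686.5, -105.5, 98.0], [597.3, -99.7, 98.0], [602.3, -10.9, 98.0]] c [644.2 -58.1  98. ] yaw [-3.4 -3.7 -2.8 -3.2] sides [np.float64(88.6), np.float64(89.4), np.float64(89.4), np.float64(89.0)]
scale c [[645.  -58.1  50. ]]
scale c [[645. -58.  51.]]
scale c [[645. -58.  52.]]
mark [662.7 -30.3  51. ] ptr [[644.7 -58.1  84.5]
 [622.9 -54.8  84.5]]
mark dist 33.1 dir 57.1 ptr end dir 171.5 22.1
mark dist 33.4 dir 55.5 ptr end dir 171.8 21.1
mark dist 32.9 dir 57.4 ptr end dir 171.7 22.4
ptr line dir 171.46563979121217
```

Run:
```python
from h import *
m=env.camera_model("top"); c=np.array([644.7,-58.1])
im=cv2.imread("pics/_top.png"); cv2.imwrite("pics/_c.png",im)
for n,px,z,r in (("can",(295,129),150,40),("can_floor",(296,148),0,40),("spray",(195,113),160,30)):
    p=ray(m,[px],z)[0]; d=p[:2]-c; print(n,p.round(),np.hypot(*d).round()-r,np.degrees(np.arctan2(d[1],d[0])).round())
print(env.state()["qpos"].round(1)); go((644.7,-58.1,150,171.5),(644.7,-58.1,59,171.5))
```

```text
can [ 739. -214.  150.] 142.0 -59.0
can_floor [ 718. -224.    0.] 141.0 -66.0
spray [781.  80. 160.] 164.0 45.0
[-6.3 16.5 87.7  0.  76.1 83.7]
t 45.0 now [562.8 -50.  245.7] rpy [-1.7995e+02  2.1000e-01  5.0000e-02]
  spin -21.431 slide [-2.741  0.138  3.191]
  spin -0.0 slide [0.    0.    3.033]
```

```bash
python3 -m jog '{"jaw":[36,36,36,36,36,36,36,36,36,36],"slide":[[0.91,0.09,0],[0.91,0.09,0],[0.91,0.09,0],[0,0,0],[0,0,0],[0,0,0],[0,0,0],[0,0,0],[0,0,0],[0,0,0]],"spin":[-0.97,-0.97,-0.97,-0.97,-0.97,-0.97,-0.97,-0.97,-0.97,-0.97]}'
python3 -m jog '{"jaw":[36,36,36,36,36,36,36,36,36,36],"slide":[[0,0,0],[0,0,0],[0,0,0],[0,0,0],[0,0,0],[0,0,0],[0,0,0],[0,0,0],[0,0,0],[0,0,0]],"spin":[-0.97,-0.97,-0.97,-0.97,-0.97,-0.97,-0.97,-0.97,-0.97,-0.97]}'
python3 -m jog '{"jaw":[36,36,36,36,36],"slide":[[0,0,0.8],[0,0,0.8],[0,0,0.8],[0,0,0],[0,0,0]],"spin":[-0.97,-0.97,-0.1,0,0]}'
python3 - <<'E'
from h import *
import pickle
go((644.7,-58.1,120,171.5),(644.7,-58.1,59,171.5)); print(env.state()["qpos"].round(1))
m,im=snap("wrist"); pickle.dump(m,open("w9.pkl","wb")); cv2.imwrite("pics/w9.png",im)
E
```

```text
time_s: 46.0
ee_pos: [644.9, -45.8, 247.6]
ee_rot: [-180.0, -0.0, 78.1]
force: [-0.2, 1.0, 0.3]
gripper_width: 35.9
gripper_force: 0.0
time_s: 47.0
ee_pos: [644.9, -45.8, 247.6]
ee_rot: [180.0, -0.0, 155.7]
force: [-0.4, -0.6, -0.1]
gripper_width: 35.9
gripper_force: 0.0
time_s: 47.5
ee_pos: [645.3, -46.4, 175.9]
ee_rot: [180.0, -0.0, 171.6]
force: [-0.0, 0.1, 0.7]
gripper_width: 36.1
gripper_force: 0.0
t 47.5 now [645.3 -46.4 175.9] rpy [ 1.8000e+02 -1.0000e-02  1.7163e+02]
  spin 0.016 slide [-0.039 -0.388  1.864]
  spin -0.0 slide [0.    0.    2.033]
[ -5.1  26.2  82.9   0.   71.  -86.8]
```

View pics/w9.png

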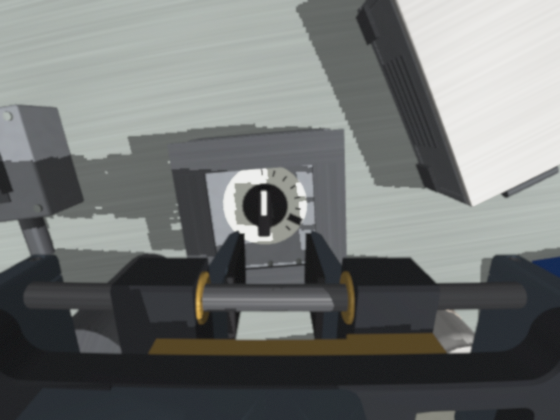

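Run:
```python
from h import *
import pickle; m=pickle.load(open("w9.pkl","rb")); im=cv2.imread("pics/w9.png"); g=cv2.cvtColor(im,cv2.COLOR_BGR2GRAY)
k=(g>150).astype(np.uint8)[185:222,255:274]; n,l,st,ce=cv2.connectedComponentsWithStats(k)
for i in range(1,n): print(st[i],(ce[i]+[255,185]).round(1), ray(m,[ce[i]+[255,185]],84.5).round(1), "ends",ray(m,[(ce[i][0]+255,185+st[i][1]),(ce[i][0]+255,185+st[i][1]+st[i][3])],84.5).round(1).tolist())
print(proj(m,[(644.7,-58.1,84.5),(622.9,-54.8,84.5)]))
```

```text
[  6   6   6  25 141] [263.5 202.6] [[633.5 -55.6  84.5]] ends [[623.1, -53.9, 84.5], [645.9, -57.5, 84.5]]
[[262.65921171 214.80022219]
 [262.49197731 190.93757522]]
```

```bash
python3 -m jog '{"jaw":[36,36,36,36,36,36,36],"slide":[[-0.02,-0.375,0.5],[0,0,0.8],[0,0,0.8],[0,0,0.8],[0,0,0.6],[0,0,0.4],[0,0,0]],"spin":[0,0,0,0,0,0,0]}' 40
python3 -m jog '{"jaw":[3,3,3,3,3,3,3],"slide":[[0,0,0],[0,0,0],[0,0,0],[0,0,0],[0,0,0],[0,0,0],[0,0,0]],"spin":[0,0,0,0,0,0,0]}' 40
python3 - <<'E'
from h import *
go((644.8,-57.7,59,171.5)); print(env.state()["torque"])
E
```

```text
time_s: 48.25
ee_pos: [644.1, -58.4, 58.1]
ee_rot: [-180.0, -0.1, 171.6]
force: [-0.0, -0.1, -0.3]
gripper_width: 36.0
gripper_force: 0.0
time_s: 48.95
ee_pos: [645.4, -56.8, 59.9]
ee_rot: [179.8, 0.1, 171.5]
force: [-0.3, 4.8, 2.1]
gripper_width: 11.8
gripper_force: 40.0
t 49.0 now [645.4 -56.8  59.9] rpy [1.7982e+02 1.5000e-01 1.7153e+02]
  spin 0.004 slide [ 0.016 -0.034  0.029]
[ 1.02797102 -0.21372281 -0.03135273]
```

```bash
python3 -m jog '{"jaw":[3,3,3,3,3,3,3,3,3],"slide":[[0,0,0],[0,0,0],[0,0,0],[0,0,0],[0,0,0],[0,0,0],[0,0,0],[0,0,0],[0,0,0]],"spin":[0.8,0.8,0.8,0.8,0.8,0.8,0.8,0.8,0.8]}'
python3 -m jog '{"jaw":[3,3,3,3,3,3,3,3,3,3],"slide":[[0,0,0],[0,0,0],[0,0,0],[0,0,0],[0,0,0],[0,0,0],[0,0,0],[0,0,0],[0,0,0],[0,0,0]],"spin":[0.8,0.8,0.8,0.8,0.8,0.8,0.8,0.8,0.8,0]}'
python3 -m jog '{"jaw":[3,36,36,36,36,36],"slide":[[0,0,0],[0,0,0],[0,0,0],[0,0,0],[0,0,0],[0,0,0]],"spin":[0,0,0,0,0,0]}'
python3 -m jog '{"jaw":[36,36,36,36,36,36],"slide":[[0,0,-0.6],[0,0,-0.9],[0,0,-0.9],[0,0,-0.9],[0,0,-0.6],[0,0,0]],"spin":[0,0,0,0,0,0]}'
python3 - <<'E'
from h import *
import pickle
go((644.8,-57.7,59,56.4)); m,im=snap("wrist"); pickle.dump(m,open("w10.pkl","wb")); cv2.imwrite("pics/_w10.png",im)
p=proj(m,[(644.8,-57.8,84.5)])[0]; x,y=[int(max(v,0)) for v in p-60]; print(p,x,y)
cv2.imwrite("pics/w10.png",cv2.resize(im[y:y+110,x:x+120],None,fx=5,fy=5,interpolation=cv2.INTER_CUBIC))
E
```

```text
time_s: 49.85
ee_pos: [644.5, -57.9, 59.8]
ee_rot: [179.9, -0.0, 113.7]
force: [-1.6, 2.1, 3.2]
gripper_width: 11.8
gripper_force: 40.0
time_s: 50.85
ee_pos: [643.1, -57.8, 59.9]
ee_rot: [-179.9, 0.0, 56.3]
force: [-5.0, 1.8, 5.5]
gripper_width: 11.5
gripper_force: 40.0
time_s: 51.45
ee_pos: [644.4, -58.7, 58.4]
ee_rot: [180.0, 0.0, 56.4]
force: [-0.4, -0.9, -0.0]
gripper_width: 36.2
gripper_force: 0.0
time_s: 52.05
ee_pos: [646.1, -58.8, 178.7]
ee_rot: [179.7, -0.2, 56.4]
force: [-0.5, -0.3, 0.4]
gripper_width: 35.8
gripper_force: 0.0
t 52.0 now [646.1 -58.8 178.7] rpy [ 1.7967e+02 -1.7000e-01  5.6380e+01]
  spin -0.002 slide [ 0.006 -0.056  3.989]
[271.44068182 213.02245463] 211 153
```

View pics/w10.png

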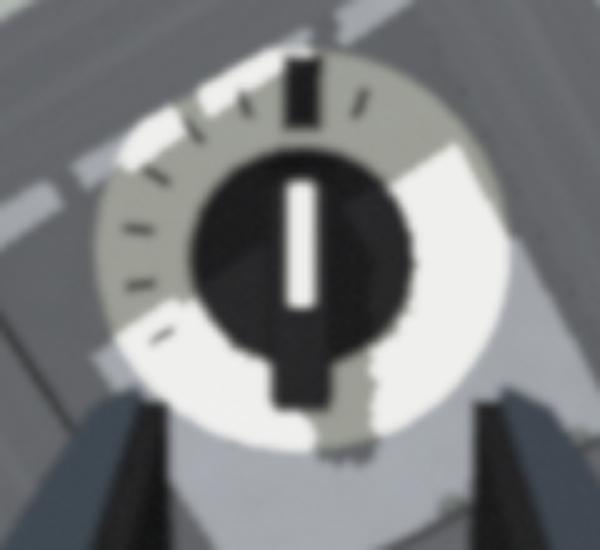

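The pointer line (301,245) is in line with the long thick mark (302,93). On to the isolator handle: go behind it with the fingers shut, then push away from the robot.

```bash
python3 -m jog '{"jaw":[0,0,0,0,0,0,0,0,0],"slide":[[0,0,-0.3],[0,0,0],[0,0,0],[0,0,0],[0,0,0],[0,0,0],[0,0,0],[0,0,0],[0,0,0]],"spin":[0.9,0.9,0.9,0.9,0.9,0.9,0.9,0.75,0]}' 30
python3 -m jog '{"jaw":[0,0,0,0,0,0,0,0,0,0],"slide":[[-0.62,0.873,0],[-0.62,0.873,0],[-0.62,0.873,0],[-0.62,0.873,0],[-0.62,0.873,0],[-0.62,0.873,0],[-0.62,0.873,0],[-0.62,0.873,0],[-0.62,0.873,0],[-0.62,0.873,0]],"spin":[0,0,0,0,0,0,0,0,0,0]}'
python3 - <<'E'
from h import *
env.state(); m,im=snap("wrist"); cv2.imwrite("pics/_w11.png",im); go((462,-321,110,0)); g=cv2.cvtColor(im,cv2.COLOR_BGR2GRAY)
print("pred tip px",proj(m,[(513,-321,134),(513,-321,144),(564,-322,60)]).round(), "box corners",proj(m,[(x,y,60) for x in(509,619) for y in(-272,-372)]).round().tolist())
bk=(g<45).astype(np.uint8); bk[225:]=0; n,l,st,ce=cv2.connectedComponentsWithStats(bk)
for i in range(1,n):
    if st[i,4]>80: print(st[i],ce[i].round(),ray(m,[ce[i]],115).round())
E
```

```text
time_s: 53.0
ee_pos: [643.5, -58.5, 182.5]
ee_rot: [-180.0, 0.2, -0.0]
force: [-0.7, -0.5, -0.1]
gripper_width: 0.1
gripper_force: 0.0
time_s: 54.0
ee_pos: [456.9, -321.1, 183.5]
ee_rot: [-179.9, 0.1, 0.1]
force: [0.3, 0.6, 0.3]
gripper_width: 0.1
gripper_force: 0.0
t 54.0 now [ 454.3 -324.7  183.5] rpy [179.87   0.23   0.  ]
  spin 0.0 slide [ 0.257 -0.123  2.449]
pred tip px [[274. 157.]
 [274. 158.]
 [275.  92.]] box corners [[223.0, 153.0], [327.0, 153.0], [218.0, 26.0], [333.0, 26.0]]
[ 263  112   24   50 1000] [275. 136.] [[ 527. -321.  115.]]
[532 207  28  18 364] [546. 218.] [[ 461. -555.  115.]]
```

```bash
python3 -m jog '{"jaw":[0,0,0,0,0],"slide":[[0.1,-0.11,0.8],[0,0,0.8],[0,0,0.6],[0,0,0.25],[0,0,0]],"spin":[0,0,0,0,0]}' 30
python3 -m jog '{"jaw":[0,0,0,0,0,0,0,0],"slide":[[0.25,0,0],[0.25,0,0],[0.25,0,0],[0.25,0,0],[0.25,0,0],[0.25,0,0],[0.25,0,0],[0.25,0,0]],"spin":[0,0,0,0,0,0,0,0]}'
python3 -m jog '{"jaw":[0,0,0,0,0,0],"slide":[[0.25,0,0],[0.25,0,0],[0.25,0,0],[0.25,0,0],[0.2,0,0],[0,0,0]],"spin":[0,0,0,0,0,0]}'
```

```text
time_s: 54.55
ee_pos: [460.5, -316.4, 109.6]
ee_rot: [-179.9, 0.2, 0.1]
force: [0.3, -0.8, 0.3]
gripper_width: 0.6
gripper_force: 0.0
time_s: 55.35
ee_pos: [522.2, -317.1, 111.0]
ee_rot: [180.0, -0.0, -0.0]
force: [-1.4, -0.4, 1.3]
gripper_width: 0.8
gripper_force: 0.4
time_s: 55.95
ee_pos: [558.2, -317.1, 110.9]
ee_rot: [180.0, -0.0, 0.0]
force: [0.0, 0.6, -0.3]
gripper_width: 0.1
gripper_force: 0.0
```

```bash
python3 -m jog '{"jaw":[0,0,0,0,0,0,0,0],"slide":[[-0.6,0,0],[-0.9,0,0],[-0.9,0,0],[-0.9,0,0],[-0.6,0,-0.8],[0,0,-0.9],[0,0,-0.9],[0,0,0]],"spin":[0,0,0,0,0,0,0,0]}'
python3 - <<'E'
from h import *
import pickle
m,im=snap("wrist"); g=cv2.cvtColor(im,cv2.COLOR_BGR2GRAY)
bk=(g<45).astype(np.uint8); bk[225:]=0; n,l,st,ce=cv2.connectedComponentsWithStats(bk)
print("pred ON tip px",proj(m,[(615,-321,134)]).round(),"OFF",proj(m,[(513,-321,134)]).round())
for i in range(1,n):
    if st[i,4]>80: print(st[i],ce[i].round(),ray(m,[ce[i]],115).round())
mt,t=snap("top"); old=cv2.imread("pics/top0.png"); d=cv2.absdiff(t,old).max(2); d[d<45]=0
n,l,st,ce=cv2.connectedComponentsWithStats(cv2.morphologyEx((d>0).astype(np.uint8),cv2.MORPH_OPEN,np.ones((3,3))))
for i in range(1,n):
    if st[i,4]>40: print("changed",st[i].tolist(),ce[i].round())
E
```

```text
time_s: 56.75
ee_pos: [441.8, -318.6, 193.1]
ee_rot: [179.7, -0.4, -0.0]
force: [0.8, -1.1, 0.3]
gripper_width: 0.7
gripper_force: 0.0
pred ON tip px [[276. -20.]] OFF [[276. 135.]]
[267   0  25  41 878] [279.  19.] [[ 597. -323.  115.]]
[528 209  32  16 419] [545. 218.] [[ 443. -563.  115.]]
changed [327, 175, 7, 9, 54] [330. 179.]
changed [218, 196, 31, 52, 657] [235. 228.]
changed [327, 197, 6, 11, 56] [329. 202.]
changed [254, 203, 249, 217, 19165] [394. 327.]
changed [138, 217, 14, 20, 109] [143. 225.]
changed [170, 218, 33, 14, 105] [186. 225.]
changed [91, 221, 11, 32, 132] [ 96. 237.]
changed [158, 224, 9, 10, 48] [161. 229.]
changed [290, 230, 5, 27, 135] [292. 243.]
changed [429, 233, 25, 23, 303] [439. 245.]
changed [110, 238, 36, 14, 108] [128. 244.]
changed [321, 238, 13, 22, 200] [327. 250.]
changed [165, 240, 23, 10, 72] [176. 244.]
changed [315, 249, 5, 10, 45] [317. 254.]
changed [403, 286, 16, 39, 307] [412. 307.]
changed [523, 309, 17, 6, 83] [532. 312.]
changed [232, 325, 17, 5, 67] [240. 327.]
changed [198, 327, 28, 9, 165] [212. 331.]
changed [418, 341, 6, 19, 69] [421. 350.]
changed [136, 342, 58, 61, 1855] [166. 373.]
changed [211, 347, 77, 64, 2818] [245. 382.]
changed [288, 361, 52, 38, 532] [304. 372.]
changed [280, 404, 15, 16, 149] [288. 413.]
```

Run:
```python
from h import *
mt,t=snap("top"); g=cv2.cvtColor(t,cv2.COLOR_BGR2GRAY)
k=cv2.morphologyEx((g<100).astype(np.uint8),cv2.MORPH_OPEN,np.ones((3,3))); n,l,st,ce=cv2.connectedComponentsWithStats(k)
for i in range(1,n):
    if 120<st[i,4]<40000 and ce[i][1]>150:
        p=ray(mt,[ce[i]],20)[0]; print(st[i].tolist(),p.round()[:2])
```

```text
[459, 61, 101, 340, 19119] [ 401. -941.]
[192, 115, 100, 81, 3403] [672. -61.]
[137, 117, 339, 303, 35285] [ 184. -304.]
[0, 143, 99, 132, 10110] [487. 600.]
[237, 159, 15, 15, 169] [650. -54.]
[113, 161, 114, 96, 2502] [488. 127.]
[143, 220, 17, 18, 220] [445. 244.]
[66, 269, 58, 53, 776] [240. 427.]
```

```bash
python3 -m jog '{"jaw":[0,0,0,0,0,0,0,0,0,0],"slide":[[0,0,-0.8],[0,-0.95,-0.5],[0,-0.95,0],[0,-0.95,0],[0,-0.95,0],[0,-0.95,0],[0,-0.95,0],[0,-0.95,0],[0,-0.95,0],[0,-0.95,0]],"spin":[0,0,0,0,0,0,0,0,0,0]}'
python3 - <<'E'
from h import *
mt,t=snap("top"); g=cv2.cvtColor(t,cv2.COLOR_BGR2GRAY)
print(g[288:400:8,300:530:10])
k=cv2.morphologyEx((g<100).astype(np.uint8),cv2.MORPH_OPEN,np.ones((3,3))); n,l,st,ce=cv2.connectedComponentsWithStats(k)
for i in range(1,n):
    if 100<st[i,4]<40000 and ce[i][1]>150:
        p=ray(mt,[ce[i]],20)[0]; print(st[i].tolist(),p.round()[:2])
print("isolator tip ON px",proj(mt,[(615,-321,134)]), "state force",env.state()["force"].round(1))
E
```

```text
time_s: 57.9
ee_pos: [439.3, -59.3, 226.5]
ee_rot: [-180.0, 0.2, -0.0]
force: [0.5, -0.5, -0.3]
gripper_width: 0.4
gripper_force: 0.0
[[153  63 131 132 130 132  66  65 128  65  64 115 138 135 130 134 135 135
  136  59  58  35  38]
 [ 87 137 132 134 130 129  67  61  64  62  66  99 145 134 133 130 130 131
  135  58  59  44  42]
 [134 132 132 132 128 133  69  69  67  67  68 109  63 135 128 133 133 133
  137  53  58  52  31]
 [131 129 127 132 127 129 130  69  69  66  69 139  63 132 135 133 136 135
  138  60  58  69  22]
 [134 133 129 130 134 130 133  69  68  68  65 133  62 131 132 135 137 137
  134  60  62  70  12]
 [132 130 130 128 129 129 133  66  65  65  65 135  94 130 131 133 133 134
  130  58  59  56   5]
 [132 133 130 133 134 135 136  67  63  66  66  60 115 130 133 133 135 134
  134  63  60  65   0]
 [133 131 135 134 134 134 135  65  65  67  66  60 135 133 133 130 132 133
  134  62  65  64   0]
 [128 132 131 131 132 133 132  66  68  67  66  65 133 135 128 134 132 133
  134  63  60  68   8]
 [ 68  69  63  64  68  67  62  89  67  69  65  64 128 135 135 139 139 139
  138  69  67  67  
[... 190 characters left out ...]
68  64]
 [ 64  67  69  68  71  68  68  69  65  63  69  64  66 137 135 138 142 139
  135  70  80  77  62]
 [ 63  69  67  67  67  66  70  66  67  66  67  69  64 136 139 140 143 142
  137  70  70  76  65]]
[459, 61, 101, 340, 19140] [ 401. -941.]
[191, 115, 101, 81, 3427] [672. -61.]
[283, 117, 76, 97, 2626] [ 670. -300.]
[0, 143, 99, 132, 10123] [487. 600.]
[237, 159, 15, 15, 165] [649. -54.]
[91, 161, 338, 259, 31640] [ 138. -124.]
[365, 189, 21, 27, 306] [ 543. -480.]
[420, 206, 56, 54, 1793] [ 427. -707.]
[65, 269, 59, 53, 784] [240. 428.]
[299, 273, 20, 26, 233] [ 267. -267.]
[417, 297, 10, 62, 197] [ 137. -626.]
isolator tip ON px [[330.40997641 171.93506442]] state force [-0.7  2.6  0.4]
```

```bash
python3 -c "
from workcell import env
print(env.job_done())"
```

```text
the job is handed in; nothing more can be done
None
```

I handed the job in at about 58 s: three tees stand in the oven with the lid shut, the dial points at the thick mark, and the isolator was thrown to on after that; the hand-in returned no verdict.

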